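# Fold back the detector's bifold hatch and probe its test pads

### The arm

A 6-joint arm with a two-finger parallel gripper is mounted at the origin on the work surface. World frame = base frame: x ahead of the robot, y to its left, z up, the work surface at z = 0. Lengths are in m, angles in rad, forces in N, time in s.
With the tool pointing down it reaches from about 0.3 to 0.75 m from the base axis. Payload 8.5 kg.
Tool frame: the origin (TCP) lies between the finger pads; the fingertips stand 8 mm ahead of it and the grasp point (between the pads) lies 11 mm behind it; z points along the fingers, y is the line along which they close (so a half turn about z gives the same grasp; the last joint's range is limited). The gripper opens to 88 mm and grips with 3 to 60 N. Pads are 18 mm wide; open, the fingers measure 123 mm over their backs; the gripper's body (75 mm by 187 mm) begins 45 mm behind the grasp point.
Start: joints at [-1.393, 0.381, 1.297, -0, 1.464, -0.215], TCP at [0.211, -0.508, 0.247] pointing down, gripper open.
Joint ranges: [-3.11, 3.11], [-0.89, 2.33], [0.22, 2.48], [-1.42, 4.56], [0.17, 2.85], [-2.88, 2.88]. Speed limits (rad/s): [2.39, 2.39, 3.14, 3.14, 3.14, 3.14].

### API

Orientations are given as a 3x3 rotation matrix whose columns are the frame's x, y, z axes.
In Python, from station import env gives the robot as it stands.
- The arm moves only by the tool send_rows, never from a script. Its argument "increments" is one flat list of numbers, 7 for each row, row after row: the turn, a rotation vector about the tool's x, y, z in rad, then the shift along the tool's x, y, z in m, then the finger opening in m, from 0 to 0.0881. In form: [ax, ay, az, x, y, z, hand, ax, ay, az, x, y, z, hand, ...]. A call has 1 to 12 rows; each row shifts and turns the commanded pose from where the row before left it, along the tool's axes as they then stand; what a row does not reach is not made up. A row lasts 1/8 s, in which the tool goes at most 62.5 mm and 10.7 degrees, less where a joint would pass 70% of its speed; a pose out of reach is approached as far as the arm can. A call with a gripper value outside its range is refused whole. The fingers move at their own pace and stop on an object; the grip force is fixed at half the most. Time passes only in rows, so rows that do not move let the fingers close. It gives the time, the measured TCP pose, the force, the opening and the grip force at its end, in the units of the state.
- env.sense(): the state, without advancing time (a new reading comes with each control period).
- env.snapshot(name): name is "side" or "top" or "wrist"; returns a dict with "image" (400x640x3 uint8, red, green, blue), "fx", "fy", "cx", "cy" (pixels), "position" and "attitude" of the camera in the world. Camera axes: x right, y down, z forward; pixel columns grow to the right and rows downward; lengths in m; the calibration is good to about 2 mm. A picture is of the moment at which its call begins. There is no depth.
- env.close_job(): hands the job in; it is judged then, once.
Trained networks look in a picture, given as the dict that the camera call returned (one of the last four; its "shot" number tells which), for a name from the list of things; names that differ only in an ending like _2 or _b are one class to them, and where a whole thing is asked for, a point or a joint stands for the part that bears it (a point fixed in the world has none). Each returns a list of dicts, best first, with "conf" (0 to 1); they miss things now and then, are a little off and sometimes report something else, mostly with a low value. They report only what shows in the picture. A call takes as long as a camera call. They do not tell look-alikes from the thing itself.
- env.recognise(thing, picture): "centre" ([column, row] in pixels, amid what is visible of it).
- env.spot_point(thing, picture): "centre" ([column, row] in pixels: a listed point, or the origin of a listed thing).
The state is a dict: "time": time; "joint_positions": joint angles; "joint_vel": joint speeds; "effort": joint torques, N m; "tcp_pos": TCP position; "tool_rot": TCP orientation; "force": force on the tool from outside, world axes, zero at the start; "moment": the same for the moment, N m; "finger_gap": finger opening in m; "gripper_force": force on a finger pad.
Only numpy, scipy, OpenCV 4.12 (cv2) and the standard library are available. Lean on these libraries where they do the work, as an engineer would, in place of code of your own. Each camera call takes 0.05 s, during which the arm holds its last target. There are 200 camera calls.

### The job

Push the detector's bifold hatch at its orange fold fin until both panels are fully collapsed upright at the pivot end. Then lay the yellow probe in the sloping rest (handle on the ramp, stem out between the prongs), let go of it, take it up again the other way, upright with the tip pointing down, and press the tip onto the green test pad first and then the blue one, each at least half-way down; never press the red one. Put the probe back in the rest, let go, leave the hatch folded back and the other things on the bench where they are.

Things in the scene. Friction and masses are not known exactly. Their poses are not given: they have to be found in the camera images.
- hatch_pivot (a point): middle of the hatch's pivot hinge, 94 mm above the bench, at the +y end of the bay. The module is a white box 220 (x) x 360 (y) x 90 mm high, centred 90 mm to -y of here; its bay, 140 (x) x 180 (y), 60 mm deep, is open upward under the hatch. Axes are the module's: x away from the robot, y to the pivot end, z up
- hatch (a joint): rad, pivot panel above level: 0 flat shut, 1.42 the stop (collapsed). Two blue panels, each 90 mm hinge to hinge, 150 wide, 5 thick; the second's free edge runs in a track along y, so the fold is 90*cos(angle) mm to -y and 90*sin(angle) mm above the pivot. Starts partly raised; friction keeps it where it is left; a few newtons move it
- fin_top (a point): centre of the top edge of the orange fin on the fold hinge: a plate 100 mm long (module's x), 10 mm thick (y), 35 mm from the fold axis up to its top; a centre leaf keeps it upright at every angle. Push it sideways towards the pivot, following the fold's arc (it rises as it goes)
- pad_green_top (a point): green round test pad, 24 mm across, in a white housing on the circuit board in the bay; this point is the centre of its top face, 37 mm below the module top (the housing, 40 mm across, lies 10 mm lower). The pads' places are swapped from start to start.
- pad_green (a joint): how far the green pad is pushed down, m: 0 up, 0.006 bottomed; sprung, 4 N takes it fully down; it comes back up when released
- pad_blue_top (a point): blue round test pad, 24 mm across, in a white housing on the circuit board in the bay; this point is the centre of its top face, 37 mm below the module top (the housing, 40 mm across, lies 10 mm lower). The pads' places are swapped from start to start.
- pad_blue (a joint): how far the blue pad is pushed down, m: 0 up, 0.006 bottomed; sprung, 4 N takes it fully down; it comes back up when released
- pad_red_top (a point): red (not to be pressed) round test pad, 24 mm across, in a white housing on the circuit board in the bay; this point is the centre of its top face, 37 mm below the module top (the housing, 40 mm across, lies 10 mm lower). The pads' places are swapped from start to start.
- pad_red (a joint): how far the red pad is pushed down, m: 0 up, 0.006 bottomed; sprung, 4 N takes it fully down; it comes back up when released
- probe_handle (a point): centre of the probe's yellow square handle, 24 x 24 x 100 mm, lying on the bench at the start. Axes: x along the probe from tip to tail (the black-ended tail face is 50 mm along +x; the front shoulder 50 mm along -x). From the shoulder a thin stem 6 mm thick (with a 14 mm collar 8 mm long) runs 55 mm on to the tip. Mass about 0.11 kg
- probe_tip (a point): the very tip of the probe's stem, 105 mm from the handle's centre along its -x
- rest_handle (a point): place of the handle's centre when the probe lies home in the fixed sloping rest, on a ramp bar 14 mm wide, 12 mm below, ending 15 mm short of the tail. Axes: x up the 45 degree slope (tip to tail), y level across, z square out of the ramp. Two cheeks 28 mm apart, 11 mm high, flank only the lowest 31 mm of the handle
- rest_tip (a point): place of the probe's tip when it lies home, 105 mm down the slope from rest_handle. The handle's front shoulder stops against two prongs, 17 mm apart and 25 mm high above the ramp, open above, that let stem and collar through
- amber_bottle: bystander: amber bottle, 60 mm across, 130 tall; origin under its centre
- jar: bystander: white jar with blue cap, 48 mm across, 60 tall; origin under its centre
- vial: bystander: glass vial, 24 mm across, 45 tall; origin under its centre
- wrench: bystander: wrench, 140 mm long, lying on the module top beside the pivot
- tube_reel: bystander: clear reel, 70 mm across, 22 tall
- column_box: bystander: cardboard box 50 x 150 x 35 mm
- screwdriver: bystander: screwdriver lying flat, 150 mm long
There are look-alikes about, which are no part of the job. Of the things like the part that bears probe_handle, leave any that is pink; of the rest the smaller one is meant.

How it is judged:
On the way, in this order (a step that is already met when the one before it is completed fails the run):
1. the hatch is fully collapsed (over 1.28 rad) (value of joint hatch above 1.28 rad), for 0.2 s.
2. the probe lies in the sloping rest and the fingers have let go of it (distance between probe_handle and rest_handle below 0.014 m and distance between probe_tip and rest_tip below 0.018 m and contact force between the fingers and probe below 0.05 N), for 0.2 s.
3. the probe's tip, probe upright, has the green pad at least half-way down (value of joint pad_green above 0.003 m and distance between probe_tip and pad_green_top below 0.014 m and angle between probe_handle's own x axis and vertical below 0.35 rad), for 0.1 s.
4. the probe's tip, probe upright, has the blue pad at least half-way down (value of joint pad_blue above 0.003 m and distance between probe_tip and pad_blue_top below 0.014 m and angle between probe_handle's own x axis and vertical below 0.35 rad), for 0.1 s.
At the end, for the whole second after the job is handed in: the probe lies still in the sloping rest, released (handle centre within 14 mm and tip within 18 mm of their places there), and the hatch is still collapsed (over 1.2 rad) (all of step 2 and linear speed of probe below 0.02 m/s and value of joint hatch above 1.2 rad); the robot touches nothing.
It fails at once if the red pad is pressed (over 2 mm) (value of joint pad_red above 0.002 m).
It fails at once if a bystander is moved by more than 30 mm (distance of any of amber_bottle, jar, vial, wrench, tube_reel, column_box, screwdriver from where it was at the start of the episode above 0.03 m).
It also fails if it takes over 72 s, if anything falls off the work surface, if the arm or the gripper's body presses on something with over 40 N, if the wrist force passes 120 N, or if a joint passes its speed limit or range.

## Working session

There is one attempt and no reset: what is moved stays moved. The work goes in short steps, Python scripts to look and compute and a tool call to move; the robot and the scene stay as the last step left them, time stands still between calls to the robot, and variables do not carry over. Pictures are saved under pics/ and viewed, at most 10 in all, crops included, and the job is handed in when it is done.

Besides the shell and the picture viewer there is one more tool, called after "Request:" as a command line: name --argument value ..., lists and objects as JSON in quotes. send_rows: Moves the arm, as the interface text tells. Its arguments: {"type":"object","properties":{"increments":{"type":"array"}},"required":["increments"]}

```bash
mkdir -p pics; ls; cat > h.py <<'E'
import numpy as np, cv2
from station import env
def ray(p,uv):
    d=np.array([(uv[0]-p['cx'])/p['fx'],(uv[1]-p['cy'])/p['fy'],1.]); R=np.array(p['attitude'])
    if R.shape!=(3,3): print('att',R)
    d=R@d; return np.array(p['position']),d/np.linalg.norm(d)
def onz(p,uv,z):
    o,d=ray(p,uv); return o+d*(z-o[2])/d[2]
def tri(*pr):
    A=np.zeros((3,3));b=np.zeros(3)
    for p,uv in pr:
        o,d=ray(p,uv);M=np.eye(3)-np.outer(d,d);A+=M;b+=M@o
    x=np.linalg.solve(A,b)
    res=[np.linalg.norm((np.eye(3)-np.outer(d,d))@(x-o)) for o,d in [ray(*q) for q in pr]]
    return x,np.round(res,4)
def proj(p,X):
    c=np.array(p['attitude']).T@(np.array(X)-p['position']); return np.array([p['fx']*c[0]/c[2]+p['cx'],p['fy']*c[1]/c[2]+p['cy']])
def save(p,n): cv2.imwrite('pics/'+n+'.png',p['image'][:,:,::-1])
E
python3 - <<'E'
from h import *
np.set_printoptions(precision=4,suppress=True)
P={n:env.snapshot(n) for n in('side','top','wrist')}
for n,p in P.items():
    save(p,n+'0'); print(n,p['position'],p['fx'],p['shot'])
for t in ['hatch_pivot','fin_top','pad_green_top','pad_blue_top','pad_red_top','probe_handle','probe_tip','rest_handle','rest_tip','amber_bottle','jar','vial','wrench','tube_reel','column_box','screwdriver']:
    for n in P: print(t,n,[(np.round(r['centre'],1).tolist(),round(r['conf'],2)) for r in env.spot_point(t,P[n])][:4])
print(env.sense())
a=np.vstack([P['side']['image'],P['top']['image']]);cv2.imwrite('pics/st.png',cv2.resize(a[:,:,::-1],(480,600)))
E
```

```text
pics
side [ 0.2801 -1.0347  1.1841] 469.1342831237441 1
top [ 0.348  -0.0481  1.5413] 509.4903925254946 2
wrist [ 0.2726 -0.4822  0.3831] 284.7053709606931 3
hatch_pivot side [([313.3, 143.7], 0.92)]
hatch_pivot top [([213.1, 173.8], 0.81)]
hatch_pivot wrist []
fin_top side [([314.4, 136.7], 0.55)]
fin_top top [([233.9, 169.4], 0.66)]
fin_top wrist []
pad_green_top side []
pad_green_top top []
pad_green_top wrist []
pad_blue_top side [([245.2, 170.9], 0.24)]
pad_blue_top top [([417.6, 231.2], 0.33), ([398.5, 143.6], 0.27)]
pad_blue_top wrist []
pad_red_top side []
pad_red_top top []
pad_red_top wrist []
probe_handle side [([304.6, 302.7], 0.81), ([299.0, 357.5], 0.81), ([359.8, 336.4], 0.64)]
probe_handle top [([464.1, 250.4], 0.87), ([416.9, 230.1], 0.7), ([460.2, 192.0], 0.66), ([217.6, 261.3], 0.54)]
probe_handle wrist [([378.4, 45.7], 0.91)]
probe_tip side [([339.8, 286.8], 0.92), ([378.9, 300.5], 0.8)]
probe_tip top [([497.2, 290.8], 0.82), ([408.9, 196.7], 0.69), ([431.5, 170.9], 0.54)]
probe_tip wrist [([391.4, 164.0], 0.56)]
rest_handle side [([319.3, 223.0], 0.81), ([307.5, 
[... 770 characters left out ...]
 0.95)]
column_box wrist []
screwdriver side [([261.1, 271.0], 0.51)]
screwdriver top [([368.9, 263.0], 0.38)]
screwdriver wrist []
{'time': 2.55, 'joint_positions': array([-1.3933,  0.3806,  1.2975,  0.    ,  1.4636, -0.2153]), 'joint_vel': array([ 0.0005,  0.0002,  0.001 ,  0.0024, -0.0006, -0.    ]), 'effort': array([ -0.0003, -43.7797, -22.4729,   0.0714,   0.0314,  -0.    ]), 'tcp_pos': array([ 0.2105, -0.5081,  0.2467]), 'tool_rot': array([[ 0.9238,  0.3828,  0.    ],
       [ 0.3828, -0.9238,  0.0001],
       [ 0.    , -0.    , -1.    ]]), 'force': array([ 0.4362, -0.016 , -0.3704]), 'moment': array([-0.0226,  0.0044,  0.0431]), 'gripper_force': 0.0, 'finger_gap': 0.08778525659879398}
```

View pictures.

View pics/side0.png

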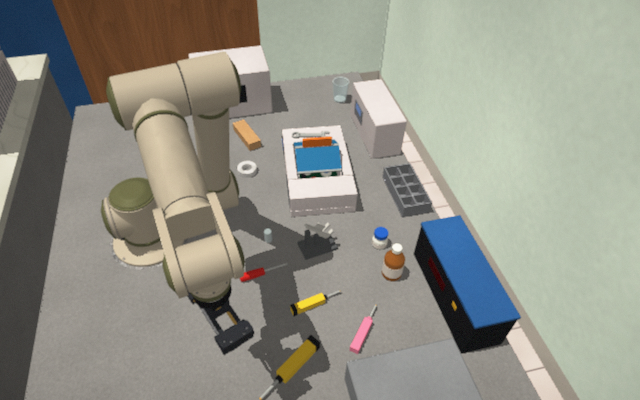

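View pics/top0.png

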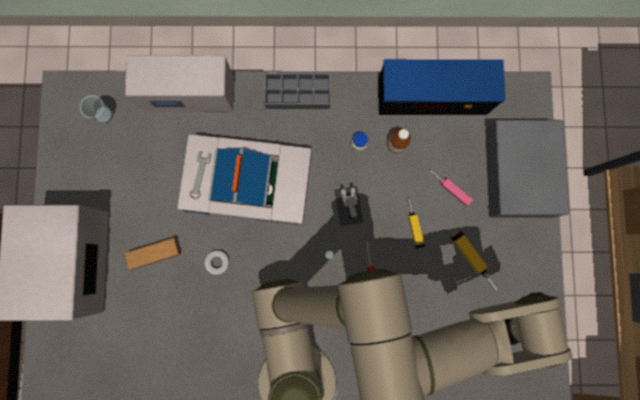

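```bash
python3 - <<'E'
from h import *
np.set_printoptions(precision=4,suppress=True)
t=env.snapshot('top');s=env.snapshot('side')
print([onz(t,u,.09)[:2] for u in [(188,134),(311,146),(302,222),(180,211)]])
print('pivot',tri((t,(213.1,173.8)),(s,(313.3,143.7))))
print('fin s', [onz(t,(237.5,174),z) for z in(.12,.15,.18)])
print('fin tri',tri((t,(237.5,174)),(s,(316.5,138.5))))
print('handle',tri((t,(416.9,230.1)),(s,(312,303))),onz(t,(416.9,230.1),.012),onz(t,(408.9,196.7),.012),onz(s,(339.8,291),.012))
print('rest_h',tri((t,(353.6,202.5)),(s,(319.3,223.0))))
print('rest prongs',tri((t,(349,187)),(s,(326,231))),'jar',onz(t,(359.6,142.7),.06), 'vial',onz(t,(332.5,249.6),0))
print('bottle',onz(t,(400,145),.0))
a=[cv2.resize(c,None,fx=6,fy=6,interpolation=cv2.INTER_CUBIC) for c in(t['image'][175:230,315:380],s['image'][215:270,290:355])]
cv2.imwrite('pics/rest.png',np.hstack(a)[:,:,::-1])
E
```

```text
[array([0.7178, 0.3149]), array([ 0.6823, -0.0429]), array([ 0.4609, -0.0171]), array([0.4928, 0.3311])]
pivot (array([0.5998, 0.2413, 0.0807]), array([0.0022, 0.0022]))
fin s [array([0.5946, 0.1646, 0.12  ]), array([0.5894, 0.1601, 0.15  ]), array([0.5842, 0.1556, 0.18  ])]
fin tri (array([0.5862, 0.1563, 0.1747]), array([0.0011, 0.0011]))
handle (array([ 0.4459, -0.3606,  0.0163]), array([0.004, 0.004])) [ 0.4421 -0.361   0.012 ] [ 0.5434 -0.3393  0.012 ] [ 0.5383 -0.3381  0.012 ]
rest_h (array([ 0.5158, -0.1629,  0.1211]), array([0.0026, 0.0026]))
rest prongs (array([ 0.5544, -0.1528,  0.0651]), array([0.0109, 0.0109])) jar [ 0.6992 -0.1872  0.06  ] vial [ 0.3845 -0.1072  0.    ]
bottle [ 0.7062 -0.3179  0.    ]
```

View pics/rest.png

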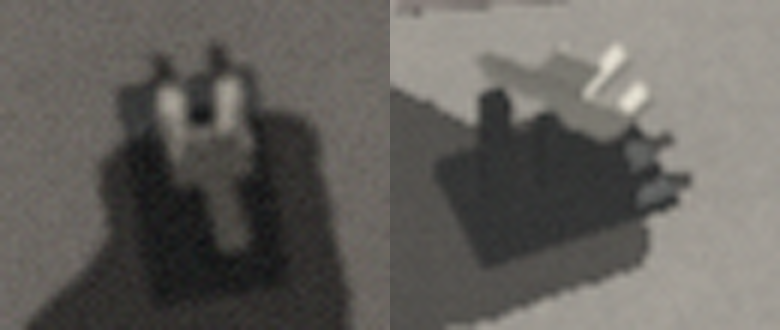

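```bash
cat >> h.py <<'E'
from scipy.spatial.transform import Rotation as Ro, Slerp
def plan(legs,hand,step=.055,ang=.16,start=None):
    """legs: (pos,R[,n]) world TCP targets -> rows, rounded, shift in axes before the turn"""
    s=env.sense(); p,R=(s['tcp_pos'],s['tool_rot']) if start is None else start
    p=np.array(p);R=np.array(R);out=[]
    for L in legs:
        q=np.array(L[0]);Q=R if L[1] is None else np.array(L[1])
        rv=(Ro.from_matrix(R).inv()*Ro.from_matrix(Q)).as_rotvec()
        n=max(int(np.ceil(max(np.linalg.norm(q-p)/(L[2] if len(L)>2 else step),np.linalg.norm(rv)/ang,1e-6))),1)
        for k in range(n):
            rv=(Ro.from_matrix(R).inv()*Ro.from_matrix(Q)).as_rotvec()/(n-k)
            d=R.T@(q-p)/(n-k); rv=np.round(rv,3);d=np.round(d,4)
            out.append([*rv.tolist(),*d.tolist(),hand]); p=p+R@d; R=R@Ro.from_rotvec(rv).as_matrix()
    for i in range(0,len(out),12): print(str(sum(out[i:i+12],[])).replace(' ','').replace('-0.0,','0,').replace('0.0,','0,'),len(out[i:i+12]))
    return p,R
def down(yaw): # tool y at world angle yaw, z down
    y=np.array([np.cos(yaw),np.sin(yaw),0]);z=np.array([0,0,-1.]);return np.c_[np.cross(y,z),y,z]
E
python3 - <<'E'
from h import *
D=down(-.095); R0=env.sense()['tool_rot']
plan([([.21,-.508,.25],None),([.585,.1145,.29],D)],0,start=([.2105,-.5081,.2467],R0))
E
```

```text
[0,0,0,-0.0004,-0.0003,-0.0033,0,0,0,-0.077,0.0418,-0.0308,-0.0029,0,0,0,-0.077,0.044,-0.0275,-0.0028,0,0,0,-0.077,0.046,-0.0241,-0.0029,0,0,0,-0.077,0.0477,-0.0204,-0.0028,0,0,0,-0.077,0.0491,-0.0167,-0.0029,0,0,0,-0.078,0.0503,-0.0129,-0.0028,0,0,0,-0.077,0.0511,-0.0089,-0.0029,0,0,0,-0.078,0.0517,-0.005,-0.0028,0,0,0,-0.077,0.0519,-0.0009,-0.0029,0,0,0,-0.078,0.0518,0.0031,-0.0028,0,0,0,-0.077,0.0514,0.0071,-0.0029,0] 12
[0,0,-0.078,0.0507,0.011,-0.0028,0,0,0,-0.077,0.0498,0.0149,-0.0029,0,0,0,-0.078,0.0484,0.0188,-0.0028,0] 3
```

Request:
send_rows --increments '[0,0,-0.077,0.0418,-0.031,-0.004,0,0,0,-0.077,0.044,-0.0275,-0.004,0,0,0,-0.077,0.046,-0.024,-0.003,0,0,0,-0.077,0.0477,-0.02,-0.003,0,0,0,-0.077,0.049,-0.0167,-0.003,0,0,0,-0.078,0.05,-0.013,-0.003,0,0,0,-0.077,0.051,-0.009,-0.003,0,0,0,-0.078,0.0517,-0.005,-0.003,0,0,0,-0.077,0.052,-0.001,-0.003,0,0,0,-0.078,0.0518,0.003,-0.003,0,0,0,-0.077,0.0514,0.007,-0.003,0,0,0,-0.078,0.0507,0.011,-0.003,0]'

```text
time: 4.15
tcp_pos: [0.5321, 0.0268, 0.285]
tool_rot: [[0.245, 0.97, 0.0], [0.97, -0.245, -0.0], [-0.0, 0.0, -1.0]]
force: [0.4, -0.7, -0.2]
finger_gap: 0.0005
gripper_force: 0.0
```

Request:
send_rows --increments '[0,0,-0.077,0.05,0.015,-0.003,0,0,0,-0.078,0.0484,0.0188,-0.003,0,0,0,0,0,0,0,0]'

```text
time: 4.53
tcp_pos: [0.586, 0.1169, 0.29]
tool_rot: [[0.091, 0.996, -0.0], [0.996, -0.091, 0.0], [0.0, -0.0, -1.0]]
force: [-1.3, -0.8, -0.5]
finger_gap: 0.0002
gripper_force: 0.0
```

```bash
python3 - <<'E'
from h import *
np.set_printoptions(precision=4,suppress=True)
s=env.sense();print(s['tcp_pos'],s['tool_rot'])
w=env.snapshot('wrist');t=env.snapshot('top')
S=env.snapshot('side')
for k in['fin_top','hatch_pivot']:
  for n,p in(('w',w),('t',t),('s',S)): print(k,n,[(np.round(r['centre'],1),r['conf']) for r in env.spot_point(k,p)])
save(w,'w1')
print(proj(w,[.586,.157,.175]),proj(w,[.597,.236,.094]),w['position'])
E
```

```text
[0.586  0.1169 0.29  ] [[ 0.0906  0.9959 -0.0004]
 [ 0.9959 -0.0906  0.0004]
 [ 0.0003 -0.0004 -1.    ]]
fin_top w [(array([318.5, 151.1]), 0.7)]
fin_top t []
fin_top s [(array([314.5, 137.1]), 0.53)]
hatch_pivot w [(array([321.2,  72.4]), 0.85)]
hatch_pivot t [(array([214.6, 171.6]), 0.65)]
hatch_pivot s [(array([312.3, 140.9]), 0.98)]
[315.2887 156.2522] [319.7128  74.1117] [0.593  0.1832 0.427 ]
```

View pics/w1.png

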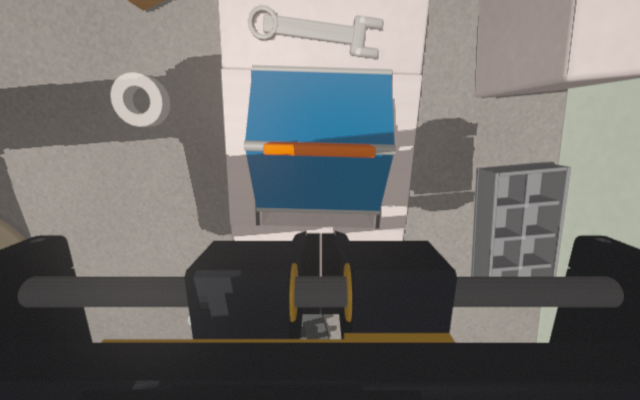

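Request:
send_rows --increments '[0,0,0,0,0,0.05,0,0,0,0,0,0,0.045,0,0,0,0,0.01,0,0.027,0,0,0,0,0.02,0,0,0,0,0,0,0.008,0,-0.01,0,0,0,0,0.007,0,-0.009,0,0,0,0,0.007,0,-0.006,0,0,0,0,0.007,0,-0.005,0,0,0,0,0.008,0,-0.004,0,0,0,0,0.008,0,-0.004,0]'

```text
time: 6.22
tcp_pos: [0.5924, 0.1896, 0.2069]
tool_rot: [[0.095, 0.995, -0.0], [0.995, -0.095, 0.0], [0.0, -0.0, -1.0]]
force: [1.4, -2.2, 0.7]
finger_gap: 0.001
gripper_force: 0.9
```

Request:
send_rows --increments '[0,0,0,0.009,0,-0.003,0,0,0,0,0.007,0,-0.002,0,0,0,0,0,0,0,0]'

```text
time: 6.6
tcp_pos: [0.5935, 0.2058, 0.2115]
tool_rot: [[0.094, 0.996, -0.001], [0.996, -0.094, 0.001], [0.0, -0.001, -1.0]]
force: [0.0, -0.3, 0.7]
finger_gap: 0.0003
gripper_force: 0.0
```

```bash
python3 - <<'E'
from h import *
np.set_printoptions(precision=4,suppress=True)
s=env.sense();print(s['tcp_pos'],s['force'])
w=env.snapshot('wrist');S=env.snapshot('side')
a=[cv2.resize(w['image'],(480,300)),cv2.resize(S['image'][100:220,250:400],(375,300))]
cv2.imwrite('pics/w2.png',np.hstack(a)[:,:,::-1])
E
```

```text
[0.5935 0.2058 0.2115] [ 0.0291 -0.2531  0.7362]
```

View pics/w2.png

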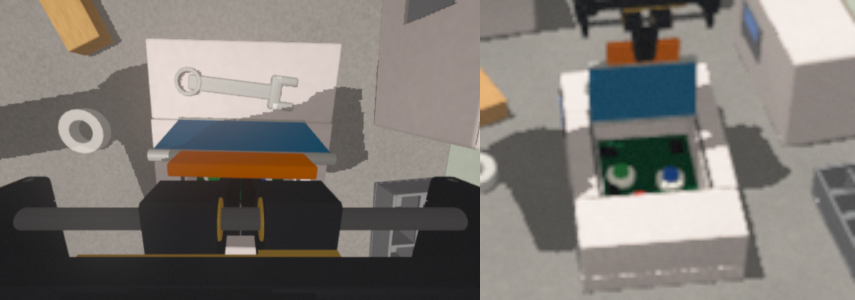

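Request:
send_rows --increments '[0,0,0,0.004,0,-0.0005,0,0,0,0,0,0,0,0]'

```text
time: 6.95
tcp_pos: [0.5941, 0.209, 0.2122]
tool_rot: [[0.095, 0.995, -0.0], [0.995, -0.095, 0.0], [0.0, -0.0, -1.0]]
force: [0.6, -0.8, -0.5]
finger_gap: 0.0006
gripper_force: 0.0
```

Request:
send_rows --increments '[0,0,0,0.004,0,-0.0005,0,0,0,0,0,0,0,0]'

```text
time: 7.2
tcp_pos: [0.5944, 0.211, 0.2125]
tool_rot: [[0.096, 0.995, -0.002], [0.995, -0.096, -0.004], [-0.004, -0.001, -1.0]]
force: [-0.6, -10.1, 0.1]
finger_gap: 0.0002
gripper_force: 5.3
```

Request:
send_rows --increments '[0,0,0,-0.03,0,0,0,0,0,0,-0.05,0,-0.02,0,0,0,0,-0.05,0,-0.03,0.08,0,0,0,-0.03,0,-0.05,0.08,0,0,0,0,0,0,0.08]'

```text
time: 7.82
tcp_pos: [0.5803, 0.0518, 0.3166]
tool_rot: [[0.098, 0.995, 0.008], [0.995, -0.098, -0.001], [-0.0, 0.008, -1.0]]
force: [-0.3, 0.1, 0.2]
finger_gap: 0.0283
gripper_force: 0.0
```

```bash
python3 - <<'E'
from h import *
np.set_printoptions(precision=4,suppress=True)
s=env.sense();print(s['tcp_pos'])
w=env.snapshot('wrist');S=env.snapshot('side');t=env.snapshot('top');Q=dict(w=w,s=S,t=t)
for k in['pad_green_top','pad_blue_top','pad_red_top','hatch_pivot','fin_top','rest_handle']:
  for n,p in Q.items():
    if k!='rest_handle' or n!='w': print(k,n,[(np.round(r['centre'],1),r['conf'],onz(p,r['centre'],.053)) for r in env.spot_point(k,p)][:2])
a=[cv2.resize(w['image'],(480,300)),cv2.resize(S['image'][100:220,250:378],(320,300))]
cv2.imwrite('pics/w3.png',np.hstack(a)[:,:,::-1])
E
```

```text
[0.5803 0.0518 0.3166]
pad_green_top w [(array([286.9,  97.2]), 0.52, array([0.549 , 0.1573, 0.053 ]))]
pad_green_top s [(array([244.7, 171.7]), 0.64, array([0.3364, 0.1799, 0.053 ])), (array([317.8, 225. ]), 0.63, array([ 0.5271, -0.1141,  0.053 ]))]
pad_green_top t []
pad_blue_top w [(array([339.3, 109. ]), 0.5, array([0.617 , 0.1357, 0.053 ]))]
pad_blue_top s [(array([326.4, 168.7]), 0.56, array([0.6188, 0.1308, 0.053 ])), (array([312.9, 113.1]), 0.35, array([0.648 , 0.4568, 0.053 ]))]
pad_blue_top t [(array([351.7, 201.7]), 0.36, array([ 0.5235, -0.1625,  0.053 ]))]
pad_red_top w [(array([303.3, 143.2]), 0.56, array([0.5638, 0.0957, 0.053 ]))]
pad_red_top s [(array([266. , 238.9]), 0.74, array([ 0.359 , -0.1323,  0.053 ])), (array([246.8, 138.6]), 0.32, array([0.3689, 0.3577, 0.053 ]))]
pad_red_top t []
hatch_pivot w [(array([318.5,  12.8]), 0.97, array([0.6006, 0.2512, 0.053 ]))]
hatch_pivot s [(array([306.5, 166.8]), 0.59, array([0.5527, 0.156 , 0.053 ]))]
hatch_pivot t [(array([212., 171.]), 0.71, array([0.6152, 0.2501, 0.053 ]))]
fin_top w []
fin_top s [(array([314.6, 223.7]), 0.27, array([ 0.5186, -0.1066,  0.053 ]))]
fin_top t [(array([205.6, 167.4]), 0.66, array([0.6261, 0.2692, 0.053 ])), (array([399. , 145.1]), 0.28, array([ 0.6936, -0.3056,  0.053 ]))]
rest_handle s [(array([315. , 223.5]), 0.67, array([ 0.52  , -0.1061,  0.053 ])), (array([382.3, 242.2]), 0.43, array([ 0.7026, -0.225 ,  0.053 ]))]
rest_handle t [(array([351.4, 205.3]), 0.68, array([ 0.5128, -0.1615,  0.053 ])), (array([360.9, 143.9]), 0.66, array([ 0.6972, -0.1917,  0.053 ]))]
```

View pics/w3.png

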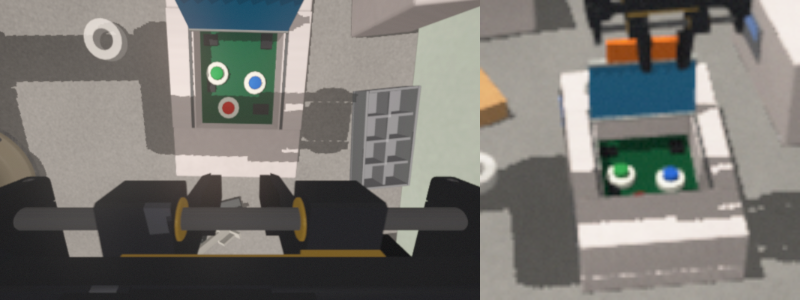

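```bash
python3 - <<'E'
from h import *
D=down(.211-np.pi/2)
plan([([.40,-.37,.22],D)],.08)
E
```

```text
[0,0,0.141,-0.0487,-0.0154,0.0103,0.08,0,0,0.14,-0.0504,-0.0084,0.0103,0.08,0,0,0.141,-0.0511,-0.0012,0.0103,0.08,0,0,0.14,-0.0508,0.0059,0.0103,0.08,0,0,0.141,-0.0494,0.013,0.0103,0.08,0,0,0.14,-0.0471,0.0198,0.0103,0.08,0,0,0.141,-0.0439,0.0262,0.0103,0.08,0,0,0.14,-0.0398,0.0321,0.0103,0.08,0,0,0.141,-0.035,0.0373,0.0103,0.08] 9
```

Request:
send_rows --increments '[0,0,0.14,-0.0487,-0.0154,0.01,0.08,0,0,0.14,-0.05,-0.0084,0.01,0.08,0,0,0.14,-0.051,-0.001,0.01,0.08,0,0,0.14,-0.051,0.006,0.01,0.08,0,0,0.14,-0.049,0.013,0.01,0.08,0,0,0.14,-0.047,0.02,0.01,0.08,0,0,0.14,-0.044,0.026,0.01,0.08,0,0,0.14,-0.04,0.032,0.01,0.08,0,0,0.14,-0.035,0.037,0.01,0.08,0,0,0,0,0,0,0.08]'

```text
time: 10.07
tcp_pos: [0.3997, -0.372, 0.2217]
tool_rot: [[0.978, 0.209, -0.001], [0.209, -0.978, 0.001], [-0.001, -0.001, -1.0]]
force: [1.0, 0.6, 0.2]
finger_gap: 0.0799
gripper_force: 0.0
```

```bash
python3 - <<'E'
from h import *
np.set_printoptions(precision=4,suppress=True)
s=env.sense();print(s['tcp_pos'],s['tool_rot'])
w=env.snapshot('wrist')
for k in['probe_handle','probe_tip','rest_handle','rest_tip']:
   print(k,[(np.round(r['centre'],1),r['conf'],onz(w,r['centre'],.012)) for r in env.spot_point(k,w)])
h=cv2.cvtColor(w['image'],cv2.COLOR_RGB2HSV)
m=((h[...,0]>18)&(h[...,0]<32)&(h[...,1]>150)&(h[...,2]>90)).astype(np.uint8)
n,l,st,c=cv2.connectedComponentsWithStats(m)
for i in range(1,n):
  if st[i,4]>150:
    ys,xs=np.nonzero(l==i);r=cv2.minAreaRect(np.c_[xs,ys].astype(np.float32));print(st[i],c[i],[onz(w,q,.024)[:2] for q in cv2.boxPoints(r)])
save(w,'w4')
E
```

```text
[ 0.3997 -0.372   0.2217] [[ 0.9778  0.2094 -0.001 ]
 [ 0.2094 -0.9778  0.0009]
 [-0.0008 -0.0011 -1.    ]]
probe_handle [(array([446.4,  64.7]), 0.98, array([ 0.5578, -0.4817,  0.012 ])), (array([313. , 144.3]), 0.95, array([ 0.4412, -0.3537,  0.012 ])), (array([426.3, 217.2]), 0.79, array([ 0.3816, -0.514 ,  0.012 ]))]
probe_tip [(array([314.2,  47.2]), 0.67, array([ 0.5444, -0.3338,  0.012 ]))]
rest_handle []
rest_tip [(array([193.4, 200.2]), 0.26, array([ 0.3419, -0.2202,  0.012 ]))]
[ 305  103   21   78 1584] [315.0884 141.0221] [array([ 0.4845, -0.336 ]), array([ 0.4891, -0.3578]), array([ 0.404 , -0.3763]), array([ 0.399 , -0.3529])]
[394 167  29  13 167] [407.8204 173.0778] [array([ 0.4267, -0.4548]), array([ 0.4452, -0.4815]), array([ 0.4389, -0.4864]), array([ 0.4203, -0.4596])]
[ 399  183   55   80 1855] [425.448  217.2394] [array([ 0.4112, -0.4647]), array([ 0.4297, -0.495 ]), array([ 0.3343, -0.562 ]), array([ 0.3134, -0.5298])]
[480 263  36  59 953] [501.0535 292.0976] [array([ 0.337, -0.594]), array([ 0.3516, -0.6307]), array([ 0.2703, -0.6763]), array([ 0.2543, -0.6375])]
[126 265  35  56 757] [138.4386 296.2576] [array([ 0.1577, -0.1465]), array([ 0.2464, -0.154 ]), array([ 0.2483, -0.1924]), array([ 0.1594, -0.1873])]
[ 318  333  306   10 1204] [532.9734 338.1719] [array([ 0.1763, -0.4158]), array([ 0.1909, -0.4127]), array([ 0.2795, -0.8268]), array([ 0.2658, -0.834 ])]
```

View pics/w4.png

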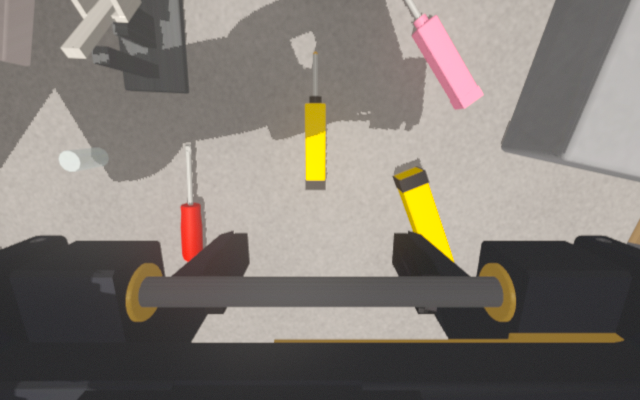

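Request:
send_rows --increments '[0,0,0,0.016,-0.004,0.055,0.055,0,0,0,0.0146,-0.0038,0.055,0.055,0,0,0,0,0,0.05,0.055,0,0,0,0,0,0.03,0.055,0,0,0,0,0,0.0207,0.055,0,0,0,0,0,0,0.055,0,0,0,0,0,0,0.01,0,0,0,0,0,0,0.01,0,0,0,0,0,0,0.01,0,0,0,0,0,0,0.01]'

```text
time: 11.58
tcp_pos: [0.4297, -0.3559, 0.0128]
tool_rot: [[0.977, 0.214, 0.001], [0.214, -0.977, -0.001], [0.001, 0.002, -1.0]]
force: [0.4, 0.2, 5.7]
finger_gap: 0.0238
gripper_force: 30.0
```

Request:
send_rows --increments '[0,0,0,0,0,-0.03,0.01,0,0,0,0,-0.01,-0.055,0.01,0,0,0,0,-0.03,-0.055,0.01,0,0,0,0,-0.03,-0.055,0.01,0,0,0,0,-0.02,-0.045,0.01,0,0,0,0,0,0,0.01]'

```text
time: 12.32
tcp_pos: [0.4105, -0.2671, 0.2549]
tool_rot: [[0.977, 0.215, 0.004], [0.215, -0.977, -0.004], [0.003, 0.005, -1.0]]
force: [0.1, -0.2, -0.5]
finger_gap: 0.0238
gripper_force: 30.0
```

```bash
python3 - <<'E'
from h import *
np.set_printoptions(precision=4,suppress=True)
s=env.sense();print(s['tcp_pos'],s['tool_rot'],s['finger_gap'])
w=env.snapshot('wrist')
S=env.snapshot('side');t=env.snapshot('top')
for k in['rest_handle','rest_tip','probe_handle','probe_tip']:
  for n,p in(('w',w),('s',S),('t',t)):
   print(k,n,[(np.round(r['centre'],1),r['conf']) for r in env.spot_point(k,p)])
save(w,'w5'); np.save('w5.npy',w,allow_pickle=True)
print(proj(w,[.5158,-.1629,.121]))
E
```

```text
[ 0.4105 -0.2671  0.2549] [[ 0.9765  0.2153  0.0043]
 [ 0.2153 -0.9765 -0.0044]
 [ 0.0032  0.0053 -1.    ]] 0.023820642301162667
rest_handle w []
rest_handle s [(array([315. , 224.2]), 0.73)]
rest_handle t [(array([352.4, 202. ]), 0.71)]
rest_tip w []
rest_tip s [(array([336.5, 230.8]), 0.53)]
rest_tip t []
probe_handle w [(array([481.8, 233.9]), 0.97), (array([511.1, 101.3]), 0.97), (array([320.3, 242. ]), 0.56)]
probe_handle s [(array([360.8, 333.6]), 0.94), (array([297.3, 358. ]), 0.79), (array([288.8, 226. ]), 0.53)]
probe_handle t [(array([458.6, 190.2]), 0.63), (array([465.3, 252.4]), 0.61)]
probe_tip w [(array([465.9,  24.4]), 0.84), (array([320.2,  13.9]), 0.59), (array([505.5, 311.6]), 0.57)]
probe_tip s [(array([376.2, 304.3]), 0.86), (array([325.7, 209.4]), 0.68)]
probe_tip t [(array([496.5, 288.5]), 0.82), (array([430.8, 169.4]), 0.8), (array([390.4, 195.4]), 0.43)]
[228.3776  55.9593]
```

View pics/w5.png

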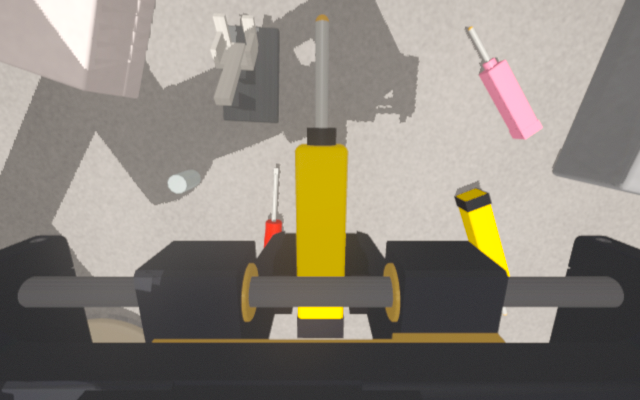

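```bash
cat > rest.py <<'E'
from h import *
from scipy.optimize import least_squares
def frame(yaw): # rest axes; yaw= horizontal heading of tip side
    f=np.array([np.cos(yaw),np.sin(yaw),0]);x=(-f+[0,0,1])/2**.5
    z=(f+np.array([0,0,1]))/2**.5; return np.c_[x,np.cross(z,x),z]
E
python3 - <<'E'
from rest import *
np.set_printoptions(precision=4,suppress=True)
w=np.load('w5.npy',allow_pickle=True).item(); s=env.sense();R=s['tool_rot'];T=s['tcp_pos']
for nm,u in(('tip',(321,16)),('shoulder top',(321.5,145))):
    for h in (.001,-.011):
        o,d=ray(w,u); c=T+R[:,2]*h; k=((c-o)@R[:,2])/(d@R[:,2]); print(nm,h,R.T@(o+k*d-T))
t=env.snapshot('top');S=env.snapshot('side')
m=lambda th,P:th[:3]+frame(th[3])@np.array(P)
# features: bar top end, prong tops pair mean
E1=[.035,0,-.012]
def f(th):
    r=[proj(w,m(th,E1))-[226,101], proj(S,m(th,[0,0,0]))*0]
    r+=[ (proj(w,m(th,[-.052,.0115,.013]))-[217,18]), (proj(w,m(th,[-.052,-.0115,.013]))-[249,19])]
    r+=[ (proj(t,m(th,E1))-[353.5,215.8]), .7*(proj(t,m(th,[0,0,0]))-[352.5,202.2]),.7*(proj(S,m(th,[0,0,0]))-[316.4,223.6])]
    r+=[.7*(proj(S,m(th,[-.105,0,0]))-[337.5,231])]
    return np.concatenate(r)
q=least_squares(f,[.516,-.163,.121,.2],x_scale=[.01,.01,.01,.1],loss='soft_l1');print(q.x,f(q.x).round(1))
th=q.x
im=cv2.resize(w['image'][0:130,180:300],None,fx=4,fy=4,interpolation=cv2.INTER_CUBIC)[:,:,::-1].copy()
im2=im.copy()
def L(P,Q,c): 
    a,b=[tuple(int(v) for v in (proj(w,m(th,X))-[180,0])*4) for X in(P,Q)];cv2.line(im2,a,b,c,1)
for y in(-.007,.007): L([.035,y,-.012],[-.05,y,-.012],(0,0,255))
L([.035,-.007,-.012],[.035,.007,-.012],(0,0,255))
for y in(-.0085,.0085): L([-.05,y,-.012],[-.05,y,.013],(0,255,0))
L([-.05,0,0],[-.105,0,0],(255,0,0))
cv2.imwrite('pics/ov.png',np.hstack([im,im2])[:,:800*2])
print(im.shape)
E
```

```text
tip 0.001 [ 0.1137 -0.0005  0.001 ]
tip -0.011 [ 0.1097 -0.0006 -0.011 ]
shoulder top 0.001 [ 0.0581 -0.0002  0.001 ]
shoulder top -0.011 [ 0.0589 -0.0003 -0.011 ]
[ 0.5108 -0.1575  0.1066  0.261 ] [ -0.3  -0.2   0.    0.   24.2  -0.1 -31.4   0.1   1.6  -1.1  -0.7   1.2
  -0.1   1.1  -0.7   0.6]
(520, 480, 3)
```

```bash
python3 - <<'E'
from rest import *
np.set_printoptions(precision=4,suppress=True)
w=np.load('w5.npy',allow_pickle=True).item()
t=env.snapshot('top');S=env.snapshot('side')
m=lambda th,P:th[:3]+frame(th[3])@np.array(P)
E1=[.035,0,-.012]
def f(th):
    r=[proj(w,m(th,E1))-[226,101]]
    r+=[ (proj(w,m(th,[-.052,-.0115,.013]))-[217,18]), (proj(w,m(th,[-.052,.0115,.013]))-[249,19])]
    r+=[ (proj(t,m(th,E1))-[353.5,215.8]), .7*(proj(t,m(th,[0,0,0]))-[352.5,202.2]),.7*(proj(S,m(th,[0,0,0]))-[316.4,223.6])]
    r+=[.7*(proj(S,m(th,[-.105,0,0]))-[337.5,231])]
    return np.concatenate(r)
q=least_squares(f,[.516,-.163,.121,.2],x_scale=[.01,.01,.01,.1],loss='soft_l1');print(q.x,f(q.x).round(1))
th=q.x
def crop(p,x0,y0,x1,y1,k):
    im=cv2.resize(p['image'][y0:y1,x0:x1],None,fx=k,fy=k,interpolation=cv2.INTER_CUBIC)[:,:,::-1].copy();im2=im.copy()
    def L(P,Q,c): 
        a,b=[tuple(int(v) for v in (proj(p,m(th,X))-[x0,y0])*k) for X in(P,Q)];cv2.line(im2,a,b,c,1)
    for y in(-.007,.007): L([.035,y,-.012],[-.05,y,-.012],(0,0,255))
    L([.035,-.007,-.012],[.035,.007,-.012],(0,0,255))
    for y in(-.0085,.0085): L([-.05,y,-.012],[-.05,y,.013],(0,255,0))
    L([-.05,0,0],[-.105,0,0],(255,0,0))
    return np.hstack([im,im2])
a=crop(w,190,0,290,115,4); b=crop(S,295,210,345,260,4.0) 
c=crop(t,325,180,375,230,4.0)
z=np.zeros((a.shape[0],a.shape[1],3),np.uint8)
o=np.vstack([a,np.hstack([b,c])]); print(o.shape); cv2.imwrite('pics/ov.png',cv2.resize(o,None,fx=.9,fy=.9) if o.shape[0]>600 else o)
E
```

```text
[ 0.5107 -0.1596  0.1089  0.2144] [-0.5  0.3  4.1  0.2 -4.  -0.7  1.8 -1.  -0.2  1.2  0.   1.2 -0.2  1.2]
(660, 800, 3)
```

View pics/ov.png

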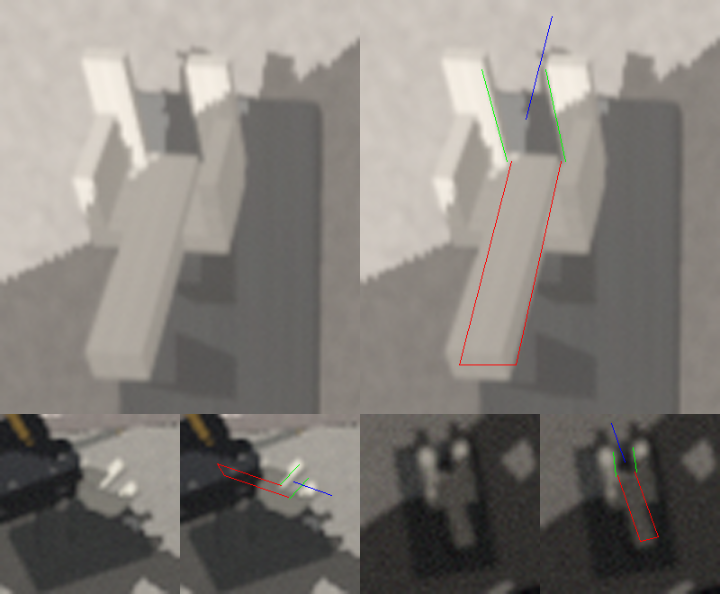

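```bash
python3 - <<'E'
from rest import *
np.set_printoptions(precision=4,suppress=True)
w=np.load('w5.npy',allow_pickle=True).item()
t=env.snapshot('top');S=env.snapshot('side')
m=lambda th,P:th[:3]+frame(th[3])@np.array(P)
F={'bar':(w,(223,98.3),S,(306,225.3),t,(353.7,216.2)),'pl':(w,(219.2,16.1),S,(327,223.5),t,(343.3,190.8)),'pr':(w,(247.5,17.2),S,(331,230.2),t,(353,190.3))}
for k,v in F.items(): print(k,tri(*zip(v[::2],v[1::2])))
O=[(w,(87,350),[.035,-.007,-.012]),(w,(151,359),[.035,.007,-.012])]
O=[(w,np.array(u)/3.6+[190,0],P) for w,u,P in O]
def f(th):
    r=[proj(p,m(th,P))-u for p,u,P in O]
    for k,P in(('bar',[.035,0,-.012]),('pl',[-.05-th[4],-.0085-th[5],.013]),('pr',[-.05-th[4],.0085+th[5],.013])):
        v=F[k]
        for p,u in zip(v[::2],v[1::2]): r.append(proj(p,m(th,P))-u)
    r+=[.7*(proj(t,m(th,[0,0,0]))-[352.5,202.2]),.7*(proj(S,m(th,[0,0,0]))-[316.6,223.6]),.5*(proj(S,m(th,[-.105,0,0]))-[337.5,231]),[(th[4]-.003)*500],[(th[5]-.004)*500]]
    return np.concatenate(r)
q=least_squares(f,[.516,-.163,.121,.2,.003,.004],x_scale=[.01,.01,.01,.1,.01,.01],loss='soft_l1');print(q.x,f(q.x).round(1))
E
```

```text
bar (array([ 0.4777, -0.1624,  0.1202]), array([0.0026, 0.0005, 0.003 ]))
pl (array([ 0.5524, -0.1364,  0.0804]), array([0.0024, 0.0021, 0.0003]))
pr (array([ 0.5561, -0.1643,  0.0807]), array([0.0036, 0.0013, 0.0026]))
[ 0.5125 -0.1577  0.1073  0.1782  0.0011  0.0051] [ 0.8  1.3 -1.2 -0.5 -0.1  0.6  0.7 -0.4  0.5 -1.9  0.   0.1  1.3 -0.4
 -0.  -0.9  0.   0.3  1.1 -0.8 -0.5 -2.  -0.7  0.8  0.2  1.   0.2  1.
 -1.   0.5]
```

```bash
python3 - <<'E'
from rest import *
np.set_printoptions(precision=4,suppress=True)
r=np.array([.511,-.1575,.107]);F=frame(.165);T=np.c_[-F[:,0],F[:,1],-F[:,2]]
g=lambda o:r+F@np.array(o)-T@np.array([.009,-.0003,.001])
print(T,g([.003,0,.07]),g([.003,0,0]))
s=env.sense()
plan([(g([.003,0,.07]),T)],.01,start=(s['tcp_pos'],s['tool_rot']),step=.045,ang=.11)
E
```

```text
[[ 0.6975  0.1643 -0.6975]
 [ 0.1161 -0.9864 -0.1161]
 [-0.7071  0.     -0.7071]] [ 0.5522 -0.1509  0.1657] [ 0.5034 -0.1591  0.1162]
[0.002,-0.098,0.006,0.0205,-0.0104,0.0108,0.01,0.003,-0.098,0.006,0.0214,-0.0106,0.0087,0.01,0.002,-0.098,0.006,0.022,-0.0107,0.0066,0.01,0.003,-0.098,0.006,0.0225,-0.0108,0.0045,0.01,0.002,-0.098,0.006,0.0228,-0.0109,0.0023,0.01,0.003,-0.098,0.006,0.0228,-0.011,0.0001,0.01,0.002,-0.099,0.006,0.0227,-0.0112,-0.0021,0.01,0.003,-0.098,0.006,0.0223,-0.0113,-0.0044,0.01] 8
```

Request:
send_rows --increments '[0.002,-0.098,0.006,0.0205,-0.0105,0.011,0.01,0.003,-0.098,0.006,0.0214,-0.0106,0.0087,0.01,0.002,-0.098,0.006,0.022,-0.0107,0.0066,0.01,0.003,-0.098,0.006,0.0225,-0.0108,0.0045,0.01,0.002,-0.098,0.006,0.0228,-0.0109,0.0023,0.01,0.003,-0.098,0.006,0.0228,-0.011,0,0.01,0.002,-0.098,0.006,0.0227,-0.0112,-0.002,0.01,0.003,-0.098,0.006,0.0223,-0.0113,-0.0044,0.01,0,0,0,0,0,0,0.01]'

```text
time: 14.5
tcp_pos: [0.553, -0.1497, 0.1628]
tool_rot: [[0.696, 0.167, -0.699], [0.119, -0.986, -0.116], [-0.708, -0.002, -0.706]]
force: [-0.9, -0.7, -0.6]
finger_gap: 0.0237
gripper_force: 30.0
```

```bash
python3 - <<'E'
from rest import *
np.set_printoptions(precision=4,suppress=True)
r=np.array([.511,-.1575,.107]);F=frame(.165);T=np.c_[-F[:,0],F[:,1],-F[:,2]]
s=env.sense(); print(s['tool_rot'],s['tcp_pos'],s['finger_gap'])
pr=s['tcp_pos']+s['tool_rot']@np.array([.009,-.0003,.001]); print('probe in rest frame',F.T@(pr-r), (Ro.from_matrix(s['tool_rot']).inv()*Ro.from_matrix(T)).as_rotvec())
w=env.snapshot('wrist');S=env.snapshot('side');t=env.snapshot('top')
for k in['probe_handle','probe_tip','rest_handle','rest_tip']:
  for n,p in(('w',w),('s',S),('t',t)):
   print(k,n,[(np.round(q['centre'],1),q['conf']) for q in env.spot_point(k,p)])
tip=pr-s['tool_rot'][:,0]*-.105
for p in(w,S,t): print(proj(p,pr),proj(p,tip),proj(p,r))
a=cv2.resize(w['image'][:,180:460],(560,800))[:,:,::-1]
np.save('w6.npy',w,allow_pickle=True);save(w,'w6')
# ramp bar edges
E
```

```text
[[ 0.6957  0.1665 -0.6988]
 [ 0.1191 -0.986  -0.1164]
 [-0.7084 -0.0022 -0.7058]] [ 0.553  -0.1497  0.1628] 0.02367169335894001
probe in rest frame [ 0.0003 -0.0011  0.0686] [0.     0.0019 0.0032]
probe_handle w [(array([538.8, 212.8]), 0.89), (array([316.3, 237.7]), 0.71)]
probe_handle s [(array([366.6, 333.5]), 0.93), (array([298.5, 359.8]), 0.75), (array([310.7, 140.7]), 0.72), (array([327.5, 211.4]), 0.64)]
probe_handle t [(array([458. , 190.4]), 0.85), (array([465.9, 250.1]), 0.71)]
probe_tip w [(array([319.4,  12.5]), 0.89), (array([524.8, 245.2]), 0.65)]
probe_tip s [(array([374.8, 305.3]), 0.68), (array([348.8, 214.4]), 0.58)]
probe_tip t [(array([429. , 170.9]), 0.82), (array([496.9, 288.9]), 0.7), (array([344.8, 162.8]), 0.68)]
rest_handle w [(array([323.7,  10.9]), 0.25)]
rest_handle s [(array([329.9, 206.6]), 0.71), (array([315.6, 223.8]), 0.58)]
rest_handle t [(array([353.9, 202.6]), 0.63)]
rest_tip w []
rest_tip s [(array([338.6, 229.9]), 0.6)]
rest_tip t []
[320.6233 240.3977] [320.4709  12.9262] [322.018  204.3554]
[331.4948 209.4332] [352.2275 218.6025] [316.3544 225.1232]
[349.3148 184.6985] [342.9765 163.7433] [351.4368 203.8397]
```

```bash
python3 - <<'E'
from rest import *
w=np.load('w6.npy',allow_pickle=True).item()
r=np.array([.511,-.1575,.107]);F=frame(.165)
for P in([-.052,-.0085,.013],[-.052,.0085,.013],[-.052,-.0085,-.012],[-.02,-.014,-.001],[-.02,.014,-.001],[-.05,.014,-.001]): print(P,proj(w,r+F@np.array(P)).round(1))
g=cv2.cvtColor(w['image'],cv2.COLOR_RGB2GRAY)
for y in range(60,215,8): print(y,g[y,276:366:2].tolist())
E
```

```text
[-0.052, -0.0085, 0.013] [309.7 134.4]
[-0.052, 0.0085, 0.013] [335.2 134.5]
[-0.052, -0.0085, -0.012] [310.9 133.3]
[-0.02, -0.014, -0.001] [303.3 178. ]
[-0.02, 0.014, -0.001] [341.  178.1]
[-0.05, 0.014, -0.001] [341.9 136.7]
60 [137, 140, 140, 142, 140, 140, 142, 143, 141, 139, 141, 129, 110, 89, 89, 88, 89, 89, 89, 139, 172, 183, 191, 197, 182, 168, 145, 142, 140, 140, 136, 93, 89, 89, 87, 88, 89, 107, 135, 139, 142, 142, 141, 140, 131]
68 [139, 143, 139, 142, 140, 138, 142, 142, 141, 139, 140, 139, 96, 89, 89, 89, 91, 89, 87, 109, 172, 183, 193, 195, 181, 168, 143, 140, 138, 137, 96, 91, 88, 87, 88, 89, 92, 112, 140, 141, 142, 143, 140, 137, 149]
76 [174, 136, 140, 141, 141, 139, 140, 142, 141, 141, 140, 140, 137, 95, 90, 88, 90, 90, 90, 102, 172, 184, 192, 195, 183, 168, 125, 89, 89, 90, 90, 89, 89, 89, 88, 91, 90, 108, 140, 141, 143, 140, 139, 134, 182]
84 [186, 152, 142, 140, 141, 141, 139, 141, 142, 140, 139, 141, 136, 116, 91, 91, 91, 91, 90, 104, 171, 185, 192, 194, 182, 167, 114, 90, 88, 91, 91, 91, 89, 90, 91, 90, 99, 125, 141, 143, 141, 140, 137, 159, 187]
92 [180, 179
[... 2917 characters left out ...]
 190, 188]
196 [187, 187, 188, 190, 192, 192, 189, 189, 190, 191, 160, 159, 162, 176, 195, 195, 195, 196, 195, 196, 195, 195, 196, 195, 195, 195, 194, 195, 194, 194, 195, 195, 195, 195, 185, 176, 189, 189, 190, 189, 187, 188, 190, 190, 187]
204 [186, 187, 189, 190, 189, 188, 190, 191, 190, 185, 158, 158, 164, 193, 195, 195, 195, 195, 195, 195, 195, 195, 195, 196, 195, 195, 196, 196, 195, 195, 195, 195, 195, 193, 184, 155, 150, 188, 189, 189, 190, 189, 189, 188, 187]
212 [186, 185, 186, 186, 187, 188, 187, 190, 189, 188, 161, 158, 175, 194, 194, 194, 195, 194, 195, 194, 194, 195, 195, 194, 194, 195, 195, 194, 195, 195, 194, 195, 195, 194, 183, 136, 130, 188, 189, 187, 190, 189, 191, 189, 189]
```

Request:
send_rows --increments '[0,0,0,-0.003,-0.001,0.02,0.01,0,0,0,0,0,0.025,0.01,0,0,0,0,0,0.012,0.01,0,0,0,0,0,0.005,0.01,0,0,0,0,0,0,0.01]'

```text
time: 15.88
tcp_pos: [0.507, -0.1575, 0.1239]
tool_rot: [[0.699, 0.164, -0.696], [0.116, -0.986, -0.116], [-0.706, 0.0, -0.708]]
force: [0.2, 0.1, -1.4]
finger_gap: 0.0238
gripper_force: 30.0
```

Request:
send_rows --increments '[0,0,0,0,0,0.004,0.01,0,0,0,0,0,0,0.01]'

```text
time: 16.12
tcp_pos: [0.504, -0.1579, 0.1209]
tool_rot: [[0.698, 0.164, -0.697], [0.116, -0.986, -0.116], [-0.706, -0.0, -0.708]]
force: [-0.3, -0.2, -0.6]
finger_gap: 0.0235
gripper_force: 30.0
```

Request:
send_rows --increments '[0,0,0,0,0,0.002,0.01,0,0,0,0,0,0.001,0.01,0,0,0,0,0,0,0.01]'

```text
time: 16.5
tcp_pos: [0.5018, -0.1582, 0.1187]
tool_rot: [[0.698, 0.164, -0.697], [0.116, -0.986, -0.116], [-0.706, -0.0, -0.708]]
force: [0.2, 0.7, -0.6]
finger_gap: 0.0241
gripper_force: 30.0
```

Request:
send_rows --increments '[0,0,0,0,0,0.0015,0.01,0,0,0,0,0,0,0.01]'

```text
time: 16.75
tcp_pos: [0.5013, -0.1584, 0.1182]
tool_rot: [[0.7, 0.164, -0.695], [0.116, -0.986, -0.116], [-0.705, 0.001, -0.709]]
force: [4.7, 1.0, 4.4]
finger_gap: 0.0235
gripper_force: 30.0
```

Request:
send_rows --increments '[0,0,0,0,0,0,0.04,0,0,0,0,0,0,0.05,0,0,0,0,0,0,0.06,0,0,0,0,0,-0.02,0.06,0,0,0,0,0,-0.05,0.06,0,0,0,0,0,-0.05,0.06,0,0,0,0,0,0,0.06]'

```text
time: 17.62
tcp_pos: [0.5862, -0.1442, 0.2043]
tool_rot: [[0.702, 0.165, -0.693], [0.116, -0.986, -0.118], [-0.703, 0.003, -0.712]]
force: [-0.5, 0.6, 0.2]
finger_gap: 0.0602
gripper_force: 0.0
```

```bash
python3 - <<'E'
from rest import *
np.set_printoptions(precision=4,suppress=True)
r=np.array([.511,-.1575,.107]);F=frame(.165)
w=env.snapshot('wrist');S=env.snapshot('side');t=env.snapshot('top')
D={}
for k in['probe_handle','probe_tip']:
  for n,p in(('w',w),('s',S),('t',t)):
   D[k+n]=[(np.round(q['centre'],1),round(q['conf'],2)) for q in env.spot_point(k,p)];print(k,n,D[k+n])
for p in(w,S,t): print(proj(p,r),proj(p,r+F@np.array([-.105,0,0])))
g=cv2.cvtColor(w['image'],cv2.COLOR_RGB2HSV)
np.save('w7.npy',w,allow_pickle=True)
a=np.hstack([cv2.resize(w['image'][:,170:470],(450,600)),cv2.resize(S['image'][190:270,290:337],(350,600))])
cv2.imwrite('pics/w7.png',a[:,:,::-1])
E
```

```text
probe_handle w [(array([613.9, 115.1]), 0.86), (array([516.1, 198.5]), 0.68), (array([317.3, 176.9]), 0.56)]
probe_handle s [(array([298.9, 356.9]), 0.87), (array([313., 227.]), 0.62), (array([360.4, 334.9]), 0.57)]
probe_handle t [(array([351.5, 201.9]), 0.85), (array([464.7, 252.7]), 0.73), (array([457.1, 191.5]), 0.72)]
probe_tip w [(array([615.9,  46.6]), 0.78), (array([320.7,  53.7]), 0.67), (array([506.6, 230.5]), 0.58)]
probe_tip s [(array([336.9, 228.6]), 0.78), (array([377.5, 306.1]), 0.77)]
probe_tip t [(array([493.7, 291.5]), 0.85), (array([343.4, 185.4]), 0.63), (array([429. , 168.6]), 0.58)]
[321.3195 184.1136] [321.1667  61.3422]
[316.3544 225.1232] [337.6258 233.3999]
[351.4368 203.8397] [345.2657 182.3619]
```

View pics/w7.png

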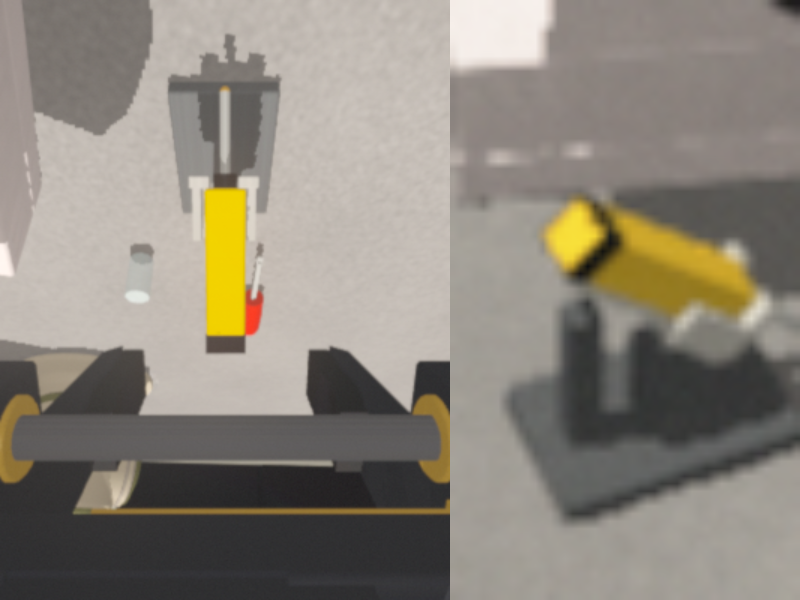

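```bash
python3 - <<'E'
from rest import *
np.set_printoptions(precision=4,suppress=True)
w=np.load('w7.npy',allow_pickle=True).item();S=env.snapshot('side');t=env.snapshot('top')
r=np.array([.511,-.1575,.107])
O=[(w,(320,58.7),[-.105,0,0],1),(w,(320.5,125.3),[-.05,0,.012],1),(w,(320.5,234.8),[.05,0,.012],1),(S,(307,221.7),[.05,0,0],.7),(S,(313,227),[0,0,0],.4),(S,(337,228.8),[-.105,0,0],.3),(t,(351.5,201.9),[0,0,0],.5),(t,(343.4,185.4),[-.105,0,0],.4)]
def f(th): 
    F=frame(th[3]); return np.concatenate([k*(proj(p,th[:3]+F@np.array(P))-u) for p,u,P,k in O])
q=least_squares(f,[*r,.165],x_scale=[.01,.01,.01,.1]);print(q.x,f(q.x).round(1))
h=q.x[:3];F=frame(q.x[3]);T=np.c_[F[:,2],F[:,1],-F[:,0]];np.savez('home.npz',h=h,yaw=q.x[3])
print(frame(.165).T@(h-r))
pre=h+F@np.array([.09,0,0]);print(pre)
mid=Ro.from_matrix(env.sense()['tool_rot'])
Rm=(mid*Ro.from_rotvec([0,.8,0])).as_matrix()
plan([([.53,-.155,.29],Rm),(pre,T)],.06)
E
```

```text
[ 0.5108 -0.1568  0.1028  0.1681] [-0.  -0.3 -0.2  0.1  0.2  0.2 -1.2 -0.   1.3 -0.5  0.1  1.6 -0.2  1.1
  0.6 -1.1]
[-0.0029 -0.0008 -0.003 ]
[ 0.4481 -0.1674  0.1665]
[0,0.16,0,-0.0202,0.0003,-0.0046,0.06,0,0.16,0,-0.0192,0.0003,-0.0077,0.06,0,0.16,0,-0.0177,0.0003,-0.0107,0.06,0,0.16,0,-0.0158,0.0002,-0.0133,0.06,0,0.16,0,-0.0134,0.0003,-0.0157,0.06,0,0.154,-0.001,-0.0169,-0.0002,0.0244,0.06,0,0.154,-0.001,-0.0205,-0.0003,0.0216,0.06,0,0.154,0,-0.0236,-0.0003,0.0182,0.06,0,0.154,-0.001,-0.0261,-0.0003,0.0143,0.06,0.001,0.154,0,-0.0279,-0.0003,0.0101,0.06] 10
```

Request:
send_rows --increments '[0,0.16,0,-0.02,0,-0.005,0.06,0,0.16,0,-0.019,0,-0.008,0.06,0,0.16,0,-0.018,0,-0.011,0.06,0,0.16,0,-0.016,0,-0.013,0.06,0,0.16,0,-0.013,0,-0.016,0.06,0,0.154,-0.001,-0.017,0,0.024,0.06,0,0.154,-0.001,-0.0205,0,0.0216,0.06,0,0.154,0,-0.0236,0,0.018,0.06,0,0.154,-0.001,-0.026,0,0.0143,0.06,0,0.154,0,-0.028,0,0.01,0.06,0,0,0,0,0,0,0.06]'

```text
time: 19.55
tcp_pos: [0.4575, -0.1627, 0.1793]
tool_rot: [[0.753, 0.183, 0.632], [0.128, -0.983, 0.131], [0.645, -0.018, -0.764]]
force: [0.1, -0.6, 0.2]
finger_gap: 0.0599
gripper_force: 0.0
```

```bash
python3 - <<'E'
from rest import *
np.set_printoptions(precision=4,suppress=True)
z=np.load('home.npz');h=z['h'];F=frame(z['yaw']);T=np.c_[F[:,2],F[:,1],-F[:,0]]
h=h+F@np.array([.001,0,.001])
s=env.sense();print(s['joint_positions'],s['tcp_pos'],F.T@(s['tcp_pos']-h),(Ro.from_matrix(s['tool_rot']).inv()*Ro.from_matrix(T)).as_rotvec())
w=env.snapshot('wrist');g=cv2.cvtColor(w['image'],cv2.COLOR_RGB2HSV)
print(env.spot_point('probe_handle',w)[:2],[proj(w,h+F@np.array(P)) for P in([0,0,0],[.05,0,.0])])
m=((g[...,0]>18)&(g[...,0]<32)&(g[...,1]>150)&(g[...,2]>90)).astype(np.uint8)
n,l,st,c=cv2.connectedComponentsWithStats(m)
for i in range(1,n):
  if st[i,4]>150: print(st[i],c[i])
print([proj(w,h+F@np.array([.05,a,b])).round(0) for a in(-.012,.012) for b in(-.012,.012)])
E
```

```text
[-0.8994  0.2228  1.977   0.9109  0.8172 -0.1123] [ 0.4575 -0.1627  0.1793] [ 0.0909 -0.0031  0.0152] [-0.0236  0.0846 -0.0005]
[{'centre': [626.0, 256.4], 'conf': 0.66}] [array([326.6974, 215.3127]), array([326.5817, 243.9168])]
[311 183  32  34 925] [326.5892 200.7027]
[ 310  224   34   31 1044] [326.4684 238.9205]
[446 263  29  59 790] [462.6785 292.1354]
[167 264  28  58 678] [177.2758 294.2773]
[ 232  333  351    9 1499] [465.7712 338.2488]
[array([309., 259.]), array([309., 228.]), array([344., 260.]), array([345., 228.])]
```

```bash
python3 - <<'E'
from rest import *
z=np.load('home.npz');h=z['h'];F=frame(z['yaw']);T=np.c_[F[:,2],F[:,1],-F[:,0]]
h=h+F@np.array([.001,0,.002]);np.savez('home2.npz',h=h,yaw=z['yaw'])
plan([(h+F@np.array([.088,0,0]),T)],.06,step=.01,ang=.06)
E
```

```text
[-0.011,0.042,0.002,-0.0081,0.0012,0.0022,0.06,-0.011,0.042,0.001,-0.0082,0.0011,0.0018,0.06] 2
```

Request:
send_rows --increments '[-0.011,0.042,0.002,-0.008,0.0012,0.0022,0.06,-0.011,0.042,0.001,-0.008,0.0011,0.0018,0.06,0,0,0,0,0,0,0.06]'

```text
time: 20.02
tcp_pos: [0.4504, -0.1664, 0.167]
tool_rot: [[0.697, 0.169, 0.697], [0.119, -0.986, 0.12], [0.708, -0.0, -0.707]]
force: [0.0, -0.3, -0.6]
finger_gap: 0.0598
gripper_force: 0.0
```

```bash
python3 - <<'E'
from rest import *
np.set_printoptions(precision=4,suppress=True)
z=np.load('home2.npz');h=z['h'];F=frame(z['yaw']);T=np.c_[F[:,2],F[:,1],-F[:,0]]
s=env.sense();print(s['joint_positions'],F.T@(s['tcp_pos']-h),(Ro.from_matrix(s['tool_rot']).inv()*Ro.from_matrix(T)).as_rotvec())
w=env.snapshot('wrist');g=cv2.cvtColor(w['image'],cv2.COLOR_RGB2HSV)
m=((g[...,0]>18)&(g[...,0]<32)&(g[...,1]>150)&(g[...,2]>90)).astype(np.uint8)
n,l,st,c=cv2.connectedComponentsWithStats(m)
for i in range(1,n):
  if st[i,4]>150: print(st[i],c[i])
print([proj(w,h+F@np.array([.05,a,b])).round(0) for a in(-.012,.012) for b in(-.012,.012)])
E
```

```text
[-0.9566  0.249   2.0615  1.11    0.7945 -0.3617] [ 0.0876 -0.0006  0.0001] [-0.0017 -0.0006  0.001 ]
[621  43  19  15 211] [631.9431  50.8152]
[306 182  31  23 629] [321.0859 193.717 ]
[ 304  211   35   33 1150] [321.0435 226.9591]
[446 263  29  59 791] [462.7459 292.4399]
[167 264  28  58 731] [177.7045 292.9398]
[ 232  333  351    9 1488] [465.0941 338.2897]
[array([303., 247.]), array([303., 212.]), array([340., 247.]), array([340., 212.])]
```

Request:
send_rows --increments '[0,0,0,0,0,0.03,0.06,0,0,0,0,0,0.025,0.06,0,0,0,0,0,0.0195,0.06,0,0,0,0,0,0,0.06,0,0,0,0,0,0,0.01,0,0,0,0,0,0,0.01,0,0,0,0,0,0,0.01,0,0,0,0,0,0,0.01]'

```text
time: 21.08
tcp_pos: [0.5019, -0.1578, 0.1144]
tool_rot: [[0.696, 0.168, 0.698], [0.119, -0.986, 0.119], [0.708, 0.0, -0.706]]
force: [1.2, -0.6, 0.3]
finger_gap: 0.0237
gripper_force: 30.0
```

```bash
python3 - <<'E'
from rest import *
s=env.sense();p=s['tcp_pos'];R=s['tool_rot'];np.savez('grasp.npz',p=p,R=R)
P1=p+R[:,0]*.05
D=down(-.095)
plan([(P1,None,.025),([.52,-.13,.29],down(.168-np.pi/2),.04),([.551,.157,.29],D,.045)],.01,ang=.11)
E
```

```text
[0,0,0,0.025,0,0,0.01,0,0,0,0.025,0,0,0.01,0,-0.098,0,0.0113,-0.003,-0.0135,0.01,0,-0.098,0,0.0099,-0.003,-0.0145,0.01,0,-0.099,0,0.0084,-0.003,-0.0155,0.01,0,-0.098,0,0.0069,-0.0031,-0.0162,0.01,0,-0.099,0,0.0053,-0.003,-0.0168,0.01,0,-0.098,0,0.0036,-0.0031,-0.0172,0.01,0,-0.099,0.001,0.0018,-0.003,-0.0175,0.01,0,-0.098,0,0.0001,-0.0031,-0.0176,0.01,0,0,-0.109,0.0066,-0.0231,0,0.01,0,0,-0.109,0.009,-0.0223,0,0.01] 12
[0,0,-0.109,0.0114,-0.0212,0,0.01,0,0,-0.109,0.0136,-0.0198,0,0.01,0,0,-0.109,0.0157,-0.0182,0,0.01,0,0,-0.109,0.0176,-0.0164,0,0.01,0,0,-0.109,0.0193,-0.0144,0,0.01,0,0,-0.109,0.0207,-0.0122,0,0.01,0,0,-0.109,0.022,-0.0099,0,0.01,0,0,-0.109,0.0229,-0.0074,0,0.01,0,0,-0.109,0.0235,-0.0049,0,0.01,0,0,-0.109,0.024,-0.0023,-0.0001,0.01] 10
```

Request:
send_rows --increments '[0,0,0,0.025,0,0,0.01,0,0,0,0.025,0,0,0.01,0,-0.098,0,0.011,-0.003,-0.0135,0.01,0,-0.098,0,0.01,-0.003,-0.0145,0.01,0,-0.099,0,0.0084,-0.003,-0.0155,0.01,0,-0.098,0,0.007,-0.003,-0.016,0.01,0,-0.099,0,0.0053,-0.003,-0.017,0.01,0,-0.098,0,0.0036,-0.003,-0.017,0.01,0,-0.099,0,0.002,-0.003,-0.0175,0.01,0,-0.098,0,0,-0.003,-0.0176,0.01,0,0,-0.109,0.0066,-0.023,0,0.01,0,0,-0.109,0.009,-0.0223,0,0.01]'

```text
time: 22.58
tcp_pos: [0.5243, -0.082, 0.2874]
tool_rot: [[0.924, 0.383, 0.009], [0.383, -0.924, 0.004], [0.01, 0.0, -1.0]]
force: [0.0, -0.4, -1.6]
finger_gap: 0.0237
gripper_force: 30.0
```

Request:
send_rows --increments '[0,0,-0.109,0.0114,-0.021,0,0.01,0,0,-0.109,0.0136,-0.02,0,0.01,0,0,-0.109,0.0157,-0.018,0,0.01,0,0,-0.109,0.0176,-0.0164,0,0.01,0,0,-0.109,0.0193,-0.0144,0,0.01,0,0,-0.109,0.0207,-0.012,0,0.01,0,0,-0.109,0.022,-0.01,0,0.01,0,0,-0.109,0.023,-0.0074,0,0.01,0,0,-0.109,0.0235,-0.005,0,0.01,0,0,-0.109,0.024,-0.002,0,0.01,0,0,0,0,0,0,0.01]'

```text
time: 23.95
tcp_pos: [0.5495, 0.1575, 0.2884]
tool_rot: [[0.09, 0.996, 0.009], [0.996, -0.09, 0.003], [0.004, 0.009, -1.0]]
force: [-0.3, 0.1, -1.9]
finger_gap: 0.0235
gripper_force: 30.0
```

```bash
python3 - <<'E'
from rest import *
np.set_printoptions(precision=4,suppress=True)
s=env.sense();T=s['tcp_pos'];R=s['tool_rot'];print(T,R,s['finger_gap'],s['joint_positions'])
w=env.snapshot('wrist');S=env.snapshot('side');t=env.snapshot('top')
for n,p in(('w',w),('s',S),('t',t)):
  for k in('probe_tip','probe_handle','pad_green_top','pad_blue_top','pad_red_top'): print(n,k,[(np.round(r['centre'],1),round(r['conf'],2)) for r in env.spot_point(k,p)][:4])
  print(n,'tip pred',proj(p,T+R[:,2]*.118),'green',proj(p,[.551,.157,.053]),'blue',proj(p,[.618,.134,.053]),'red',proj(p,[.564,.096,.053]))
  g=cv2.cvtColor(p['image'],cv2.COLOR_RGB2HSV)
  for nm,lo,hi in(('g',45,75),('b',105,122),('r',0,6),('y',18,32)):
    m=((g[...,0]>=lo)&(g[...,0]<=hi)&(g[...,1]>150)&(g[...,2]>(110 if nm=='g' else 70))).astype(np.uint8)
    nn,l,st,c=cv2.connectedComponentsWithStats(m)
    print('  ',nm,[(c[i].round(1).tolist(),st[i].tolist()) for i in range(1,nn) if 25<st[i,4]<1500])
E
```

```text
[0.5495 0.1575 0.2884] [[ 0.0896  0.9959  0.0092]
 [ 0.996  -0.0897  0.0034]
 [ 0.0042  0.0089 -1.    ]] 0.023503051267227584 [0.0709 0.3902 1.1618 0.0028 1.5801 0.1607]
w probe_tip [(array([320.1, 205.4]), 0.7)]
w probe_handle [(array([320.1, 244.7]), 0.6)]
w pad_green_top [(array([318.5, 176.3]), 0.76)]
w pad_blue_top [(array([366.6, 191.5]), 0.8)]
w pad_red_top [(array([320.5, 177.2]), 0.28)]
w tip pred [319.4689 199.3208] green [319.3318 177.8649] blue [370.625  190.1765] red [332.7727 220.5241]
   g []
   b [([369.7, 189.0], [362, 182, 16, 15, 188])]
   r []
   y [([247.5, 292.5], [241, 263, 17, 59, 468]), ([393.2, 292.3], [384, 263, 16, 59, 500]), ([320.2, 270.0], [292, 264, 58, 13, 738]), ([320.3, 310.9], [293, 307, 56, 9, 489])]
s probe_tip [(array([376.8, 303.4]), 0.94), (array([306.1, 139.6]), 0.67)]
s probe_handle [(array([360.2, 334.3]), 0.65), (array([299.2, 360.2]), 0.61), (array([305.6, 112.2]), 0.56), (array([326.6, 168.6]), 0.2)]
s pad_green_top [(array([304.6, 165.8]), 0.49)]
s pad_blue_top [(array([382.3, 242.6]), 0.6), (array([327.4, 170.6]), 0.52)]
s pad_red_top 
[... 279 characters left out ...]
, 4, 31]), ([305.9, 118.3], [302, 108, 9, 23, 187]), ([453.6, 305.4], [451, 301, 6, 10, 35]), ([296.3, 360.3], [277, 339, 39, 44, 681])]
t probe_tip [(array([428.2, 167.3]), 0.88), (array([494.9, 288.7]), 0.76)]
t probe_handle [(array([456.3, 191.8]), 0.8), (array([354.4, 203.3]), 0.56)]
t pad_green_top []
t pad_blue_top [(array([252.7, 169.6]), 0.5)]
t pad_red_top [(array([265.8, 189.2]), 0.38)]
t tip pred [236.9623 186.8169] green [243.1647 192.5049] blue [251.3076 170.0732] red [263.9561 188.1218]
   g []
   b [([360.1, 138.9], [354, 132, 14, 14, 147])]
   r [([264.7, 188.5], [262, 186, 6, 6, 26]), ([372.0, 278.8], [367, 266, 11, 26, 189])]
   y [([470.7, 253.9], [455, 235, 32, 38, 491])]
```

Request:
send_rows --increments '[0.009,-0.004,0,0.002,0.0015,0.04,0.01,0,0,0,0,0,0.04,0.01,0,0,0,0,0,0.025,0.01,0,0,0,0,0,0.006,0.01,0,0,0,0,0,0,0.01]'

```text
time: 25.48
tcp_pos: [0.5523, 0.1586, 0.1784]
tool_rot: [[0.091, 0.996, 0.002], [0.996, -0.091, 0.0], [0.001, 0.002, -1.0]]
force: [-0.1, -0.2, -1.1]
finger_gap: 0.0241
gripper_force: 30.0
```

Request:
send_rows --increments '[0,0,0,0,0,0.003,0.01,0,0,0,0,0,0.003,0.01,0,0,0,0,0,0,0.01]'

```text
time: 25.85
tcp_pos: [0.5519, 0.1586, 0.1719]
tool_rot: [[0.091, 0.996, 0.001], [0.996, -0.091, 0.0], [0.0, 0.001, -1.0]]
force: [0.2, 0.1, -1.4]
finger_gap: 0.0238
gripper_force: 30.0
```

Request:
send_rows --increments '[0,0,0,0,0,0.002,0.01,0,0,0,0,0,0.002,0.01,0,0,0,0,0,0,0.01]'

```text
time: 26.22
tcp_pos: [0.5521, 0.1586, 0.168]
tool_rot: [[0.091, 0.996, 0.001], [0.996, -0.091, 0.0], [0.001, 0.001, -1.0]]
force: [-0.0, -0.1, 0.8]
finger_gap: 0.0239
gripper_force: 30.0
```

Request:
send_rows --increments '[0,0,0,0,0,0.002,0.01,0,0,0,0,0,0,0.01]'

```text
time: 26.48
tcp_pos: [0.5521, 0.1586, 0.1659]
tool_rot: [[0.091, 0.996, 0.001], [0.996, -0.091, 0.0], [0.001, 0.001, -1.0]]
force: [-0.4, -0.0, 2.0]
finger_gap: 0.0237
gripper_force: 30.0
```

Request:
send_rows --increments '[0,0,0,0,0,0.0015,0.01,0,0,0,0,0,0,0.01]'

```text
time: 26.72
tcp_pos: [0.5521, 0.1586, 0.1645]
tool_rot: [[0.091, 0.996, 0.001], [0.996, -0.091, 0.0], [0.001, 0.001, -1.0]]
force: [0.6, 0.8, 3.1]
finger_gap: 0.0236
gripper_force: 30.0
```

Request:
send_rows --increments '[0,0,0,0,0,0.001,0.01,0,0,0,0,0,0,0.01]'

```text
time: 26.98
tcp_pos: [0.5522, 0.1586, 0.1641]
tool_rot: [[0.091, 0.996, 0.002], [0.996, -0.091, 0.0], [0.001, 0.002, -1.0]]
force: [-1.9, 0.9, 7.7]
finger_gap: 0.0234
gripper_force: 30.0
```

Request:
send_rows --increments '[0,0,0,0,0,-0.03,0.01,0,0,0,-0.008,0.034,0,0.01,0,0,0,-0.009,0.0346,0,0.01,0,0,0,0,0,0,0.01,0,0,0,0,0,0.02,0.01,0,0,0,0,0,0.004,0.01,0,0,0,0,0,0,0.01]'

```text
time: 27.85
tcp_pos: [0.6181, 0.1357, 0.1696]
tool_rot: [[0.091, 0.996, -0.0], [0.996, -0.091, 0.0], [0.0, -0.0, -1.0]]
force: [-1.6, -0.1, 1.4]
finger_gap: 0.0236
gripper_force: 30.0
```

Request:
send_rows --increments '[0,0,0,0,0,0.002,0.01,0,0,0,0,0,0.002,0.01,0,0,0,0,0,0,0.01]'

```text
time: 28.22
tcp_pos: [0.6187, 0.1355, 0.1657]
tool_rot: [[0.091, 0.996, 0.001], [0.996, -0.091, 0.001], [0.001, 0.001, -1.0]]
force: [-1.4, -0.5, 1.4]
finger_gap: 0.0238
gripper_force: 30.0
```

Request:
send_rows --increments '[0,0,0,0,0,0.0015,0.01,0,0,0,0,0,0,0.01]'

```text
time: 28.48
tcp_pos: [0.6188, 0.1355, 0.1643]
tool_rot: [[0.091, 0.996, 0.002], [0.996, -0.091, 0.001], [0.001, 0.001, -1.0]]
force: [-2.6, 0.9, 4.2]
finger_gap: 0.0236
gripper_force: 30.0
```

Request:
send_rows --increments '[0,0,0,0,0,0.001,0.01,0,0,0,0,0,0,0.01]'

```text
time: 28.72
tcp_pos: [0.6189, 0.1355, 0.164]
tool_rot: [[0.091, 0.996, 0.002], [0.996, -0.091, 0.001], [0.001, 0.002, -1.0]]
force: [-2.7, 0.7, 9.3]
finger_gap: 0.0239
gripper_force: 30.0
```

```bash
python3 - <<'E'
from rest import *
g=np.load('grasp.npz');p,R=g['p'],g['R'];s=env.sense()
P1=p+R[:,0]*.05-R[:,2]*.003
c=s['tcp_pos'].copy();c[2]=.29
plan([(c,down(-.095),.055),([.53,-.12,.29],down(.168-np.pi/2),.045),(P1,R,.03)],.01,ang=.11)
print(P1,R)
E
```

```text
[0.001,0,0.001,0,0.0001,-0.042,0.01,0.001,0,0.001,0,0,-0.042,0.01,0,-0.001,0.002,0.0001,0,-0.042,0.01,0,0,0.109,-0.0219,-0.0053,0,0.01,0,0,0.109,-0.0224,-0.0029,0,0.01,0,0,0.109,-0.0225,-0.0005,0,0.01,0,0,0.109,-0.0225,0.002,0,0.01,0,0,0.109,-0.0221,0.0044,0,0.01,0,0,0.109,-0.0215,0.0068,0,0.01,0,0,0.109,-0.0206,0.0091,0,0.01,0,0,0.109,-0.0195,0.0112,0,0.01,0,0,0.109,-0.0182,0.0133,0,0.01] 12
[0,0,0.109,-0.0167,0.0152,0,0.01,0,0,0.109,-0.0149,0.017,0,0.01,0,0,0.109,-0.0129,0.0184,0,0.01,0,0.098,0,-0.0001,0.0041,0.0173,0.01,0,0.098,0,-0.0018,0.0041,0.0172,0.01,0,0.099,0,-0.0035,0.004,0.0169,0.01,0,0.098,0,-0.0051,0.0041,0.0165,0.01,0,0.099,0,-0.0067,0.004,0.0159,0.01,0,0.098,0,-0.0082,0.0041,0.0152,0.01,0,0.099,-0.001,-0.0097,0.004,0.0143,0.01,0.001,0.098,0,-0.0111,0.004,0.0132,0.01] 11
[ 0.53461353 -0.15215938  0.15190442] [[ 6.95635062e-01  1.68358103e-01  6.98389153e-01]
 [ 1.19055277e-01 -9.85725841e-01  1.19039517e-01]
 [ 7.08461503e-01  3.38852740e-04 -7.05749378e-01]]
```

Request:
send_rows --increments '[0.001,0,0.001,0,0,-0.042,0.01,0.001,0,0.001,0,0,-0.042,0.01,0,-0.001,0.002,0,0,-0.042,0.01,0,0,0.109,-0.022,-0.0053,0,0.01,0,0,0.109,-0.0224,-0.003,0,0.01,0,0,0.109,-0.0225,-0.0005,0,0.01,0,0,0.109,-0.0225,0.002,0,0.01,0,0,0.109,-0.022,0.0044,0,0.01,0,0,0.109,-0.0215,0.0068,0,0.01,0,0,0.109,-0.0206,0.009,0,0.01,0,0,0.109,-0.0195,0.0112,0,0.01,0,0,0.109,-0.018,0.0133,0,0.01]'

```text
time: 30.22
tcp_pos: [0.552, -0.057, 0.2886]
tool_rot: [[0.882, 0.471, -0.001], [0.471, -0.882, -0.001], [-0.002, 0.0, -1.0]]
force: [-0.6, -1.0, -1.1]
finger_gap: 0.024
gripper_force: 30.0
```

Request:
send_rows --increments '[0,0,0.109,-0.0167,0.015,0,0.01,0,0,0.109,-0.015,0.017,0,0.01,0,0,0.109,-0.013,0.0184,0,0.01,0,0.098,0,0,0.004,0.0173,0.01,0,0.098,0,-0.0018,0.004,0.0172,0.01,0,0.099,0,-0.0035,0.004,0.017,0.01,0,0.098,0,-0.005,0.004,0.0165,0.01,0,0.099,0,-0.0067,0.004,0.016,0.01,0,0.098,0,-0.008,0.004,0.015,0.01,0,0.099,-0.001,-0.0097,0.004,0.0143,0.01,0.001,0.098,0,-0.011,0.004,0.0132,0.01,0,0,0,0,0,0,0.01]'

```text
time: 31.72
tcp_pos: [0.5336, -0.1509, 0.1512]
tool_rot: [[0.707, 0.169, 0.687], [0.117, -0.986, 0.121], [0.697, -0.005, -0.717]]
force: [-0.6, 0.3, -0.4]
finger_gap: 0.0239
gripper_force: 30.0
```

```bash
python3 - <<'E'
from rest import *
g=np.load('grasp.npz');p,R=g['p'],g['R'];s=env.sense()
P1=p+R[:,0]*.05-R[:,2]*.003
print(R.T@(s['tcp_pos']-P1),(Ro.from_matrix(s['tool_rot']).inv()*Ro.from_matrix(R)).as_rotvec(),s['finger_gap'])
plan([(P1,R,.03)],.01,ang=.11)
E
```

```text
[-1.03682883e-03 -1.44911675e-03 -9.75520990e-05] [-0.0038774   0.01554651 -0.00352479] 0.023903981666627494
[-0.004,0.016,-0.004,0.001,0.0014,0.0001,0.01] 1
```

Request:
send_rows --increments '[-0.004,0.016,-0.004,0.001,0.0014,0,0.01,0,0,0,0,0,0,0.01,0,0,0,-0.025,0,0,0.01,0,0,0,-0.015,0,0,0.01,0,0,0,-0.007,0,0,0.01,0,0,0,0,0,0,0.01]'

```text
time: 32.48
tcp_pos: [0.5032, -0.1576, 0.1205]
tool_rot: [[0.693, 0.171, 0.701], [0.123, -0.985, 0.119], [0.711, 0.004, -0.703]]
force: [0.6, 1.2, -1.7]
finger_gap: 0.024
gripper_force: 30.0
```

Request:
send_rows --increments '[0,0,0,-0.0025,0,0,0.01,0,0,0,0,0,0,0.01]'

```text
time: 32.72
tcp_pos: [0.5021, -0.1579, 0.1195]
tool_rot: [[0.69, 0.171, 0.703], [0.123, -0.985, 0.119], [0.713, 0.005, -0.701]]
force: [2.4, 1.3, 5.0]
finger_gap: 0.0238
gripper_force: 30.0
```

```bash
python3 - <<'E'
from rest import *
g=np.load('grasp.npz');p,R=g['p'],g['R'];s=env.sense()
print(R.T@(s['tcp_pos']-p),(Ro.from_matrix(s['tool_rot']).inv()*Ro.from_matrix(R)).as_rotvec(),R.T@s['force'])
E
```

```text
[ 0.00372069  0.00021118 -0.00353328] [ 0.00109067 -0.00645391  0.00516445] [ 5.35458308 -0.85369294 -1.65337405]
```

Request:
send_rows --increments '[0,0,0,0,0,0,0.03,0,0,0,0,0,0,0.045,0,0,0,0,0,0,0.06,0,0,0,0,0,0,0.06]'

```text
time: 33.22
tcp_pos: [0.5012, -0.1579, 0.1184]
tool_rot: [[0.692, 0.171, 0.701], [0.123, -0.985, 0.119], [0.711, 0.004, -0.703]]
force: [-0.7, -0.5, -0.6]
finger_gap: 0.0576
gripper_force: 0.0
```

Request:
send_rows --increments '[0,0,0,0,0,-0.03,0.06,0,0,0,0,0,-0.04,0.06,0,0,0,0,0,-0.03,0.06,0,0,0,0,0,0,0.06]'

```text
time: 33.72
tcp_pos: [0.4308, -0.1704, 0.1897]
tool_rot: [[0.691, 0.169, 0.703], [0.123, -0.986, 0.115], [0.712, 0.007, -0.702]]
force: [-0.1, -0.1, -0.7]
finger_gap: 0.06
gripper_force: 0.0
```

```bash
python3 - <<'E'
from rest import *
np.set_printoptions(precision=4,suppress=True)
z=np.load('home2.npz');h=z['h'];F=frame(z['yaw'])
w=env.snapshot('wrist');S=env.snapshot('side');t=env.snapshot('top')
for k,P in(('probe_handle',[0,0,0]),('probe_tip',[-.105,0,0])):
  for n,p in(('w',w),('s',S),('t',t)):
   print(k,n,[(np.round(q['centre'],1).tolist(),round(q['conf'],2)) for q in env.spot_point(k,p)],proj(p,h+F@np.array(P)).round(1))
g=cv2.cvtColor(w['image'],cv2.COLOR_RGB2HSV)
m=((g[...,0]>18)&(g[...,0]<32)&(g[...,1]>150)&(g[...,2]>90)).astype(np.uint8)
n,l,st,c=cv2.connectedComponentsWithStats(m)
print([(st[i].tolist(),c[i].round(1)) for i in range(1,n) if st[i,4]>150])
print([proj(w,h+F@np.array([.05,a,b])).round(0) for a in(-.012,.012) for b in(-.012,.012)])
E
```

```text
probe_handle w [([316.9, 199.5], 0.6)] [319.9 201.8]
probe_handle s [([297.2, 357.0], 0.84), ([314.7, 223.7], 0.79), ([360.2, 336.7], 0.73)] [316.4 225.3]
probe_handle t [([219.1, 262.4], 0.71), ([351.3, 202.8], 0.65), ([465.3, 251.0], 0.62), ([457.9, 193.0], 0.57), ([213.4, 171.4], 0.52)] [351.1 203.7]
probe_tip w [([516.7, 192.0], 0.78)] [319.6 181. ]
probe_tip s [([336.1, 228.3], 0.71), ([377.4, 304.3], 0.69)] [337.6 233.5]
probe_tip t [([433.6, 170.1], 0.89), ([494.0, 292.8], 0.7), ([240.2, 190.6], 0.6), ([342.3, 184.5], 0.5)] [344.9 182.3]
[([594, 55, 25, 13, 225], array([605.9,  61. ])), ([306, 179, 28, 19, 452], array([319.3, 188.7])), ([305, 202, 30, 29, 866], array([319.5, 216. ])), ([446, 263, 29, 59, 792], array([462.7, 292.4])), ([167, 264, 28, 58, 714], array([177.6, 293.3])), ([232, 333, 351, 9, 1485], array([465.2, 338.3]))]
[array([304., 234.]), array([304., 203.]), array([336., 234.]), array([336., 203.])]
```

```bash
python3 - <<'E'
from rest import *
S=env.snapshot('side');g=cv2.cvtColor(S['image'],cv2.COLOR_RGB2HSV)
m=((g[...,0]>=4)&(g[...,0]<=14)&(g[...,1]>200)).astype(np.uint8);m[:110]=0;m[175:]=0;m[:,:270]=0;m[:,360:]=0
ys,xs=np.nonzero(m);print(len(xs),xs.mean(),ys.mean())
for th in(1.2,1.3,1.42):
    c=np.array([.597,.238,.094])-.09*np.cos(th)*np.array([.095,.9955,0])+[0,0,.09*np.sin(th)+.022];print(th,proj(S,c))
c=None
E
```

```text
213 314.6619718309859 119.22535211267606
1.2 [315.04316605 123.35998288]
1.3 [314.69548682 121.14708863]
1.42 [314.26371143 118.72250219]
```

Hatch is at ~1.40 rad, the probe is home and the arm is clear, so I'm handing in.

```bash
python3 -c "
from station import env
print(env.close_job())"
```

```text
the job is handed in; nothing more can be done
None
```

I handed the job in at about 34 s on the robot's clock. By camera, the hatch is at about 1.4 rad and the probe is back in its rest, released with the arm clear. By force readings, green then blue were pressed to the bottom. I aimed well clear of the red pad and the bystanders but did not measure them afterwards, and no verdict came back.

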